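# Close a filter holder on its flask and hold it shut

## Task

Take the lower half of the filter holder (the plate with the rubber stopper underneath) out of its parking stand, set its stopper fully into the neck of the flask and let go. Then fit the upper half (the cup with the flange) over its two dowels and press it down against the springs until the two plates meet; finish while still gripping the cup and holding the pair pressed shut, do not let go. Leave everything else on the bench where it stands.

Things in the scene. Friction and masses are not known exactly. Their poses are not given: they have to be found in the camera images.
- support_center (a point): Lower half, 0.25 kg: steel plate 96 long (its x) x 48 wide (y) x 14 mm thick; the point is the plate's centre, z up. On top two equal dowels at x = +36 and -36 mm, 8 mm in diameter, 20 mm tall, the last 8 mm tapering to 2 mm, and between them a 38 mm white sprung disc, 4 mm proud. A rubber stopper hangs below. Grip it across the 48 mm, on the long flat sides.
- stopper_foot (a point): Centre of the foot of the lower half's black rubber stopper. The stopper is 28 mm long below the plate and tapers from 29 mm diameter at the plate to 22 mm at this foot.
- stand: White parking stand fixed to the bench; origin under its centre at bench height. An upright tube, 38 mm outside and 32 mm inside diameter, rim 55 mm above the bench, on an 85 mm square foot 8 mm thick. At the start the stopper hangs loosely in it, the plate resting on the rim.
- cup_center (a point): Upper half, 0.18 kg: flange 96 (x) x 48 (y) x 8 mm thick with 10 mm through holes at x = +36 and -36 mm; on it an open cup 42 mm across, 64 mm high in all. Flat grip pads on its +y and -y sides, 28 mm wide, 8 to 58 mm above the underside, 46 mm over their faces. The point is on the axis 32 mm above the underside, z up. Stands flange down on the bench; fits either way round.
- flask_mouth (a point): Centre of the mouth (rim plane, 122 mm above the bench) of the glass flask, fixed to the bench in a 120 mm square steel cradle. Upright straight neck 46 mm long, 32 mm inside, 38 mm outside diameter; below it the flask widens to 90 mm. With the stopper fully in, the plate's underside rests on this rim, at any yaw.
- seal (a joint): How far the lower half's white sprung disc is pushed in: 0 standing 4 mm proud, 0.004 m flush with the plate. It takes about 3 N to start and 9 N to push flush, more than the upper half weighs: the halves stand 4 mm apart until pressed. Flush is a hard stop, steel on steel.
- beaker_center (a point): empty glass beaker, 66 mm across, 85 mm high; point half-way up its middle. A bystander, loose on the bench.
- jar_center (a point): amber glass jar with black lid, 56 mm across, 85 mm high; point half-way up its middle. A bystander, loose on the bench.
- bung_center (a point): loose solid rubber bung, 40 mm across the wide top, 32 mm high; not part of the job; point half-way up its middle. A bystander, loose on the bench.
- dish_center (a point): clear plastic petri dish, 68 mm across, 16 mm high; point half-way up its middle. A bystander, loose on the bench.
- rack_center (a point): steel wire rack with glass tubes, 205 x 65 mm, 110 mm high with the tubes; point 36 mm above the bench. A bystander, loose on the bench.
- slidebox_center (a point): grey plastic slide box, 170 x 80 x 35 mm; point half-way up its middle. A bystander, loose on the bench.
Things that resemble listed ones, but are neither listed nor needed, are in the scene too. What is shaped like the part that bears flask_mouth but green or purple is not meant.

How it is judged:
By the outcome, as a careful person would: the job done as asked, in the order asked, and still so for the second after the job is handed in, while the arm keeps its last pose, push and grip.
It also fails if it takes over 61 s, if anything falls off the work surface, if the arm or the gripper's body presses on something with over 40 N, if the wrist force passes 120 N, or if a joint passes its speed limit or range.

## Robot

A 6-joint arm with a two-finger parallel gripper is mounted at the origin on the work surface. World frame = base frame: x ahead of the robot, y to its left, z up, the work surface at z = 0. Lengths are in m, angles in degrees, forces in N, time in s.
With the tool pointing down it reaches from about 0.3 to 0.75 m from the base axis. Payload 8.5 kg.
Tool frame: the origin (TCP) lies midway between the tips of the shut fingers; the grasp point (between the pads) lies 19 mm behind it; y points along the fingers, x is the direction in which the jaws open and shut, and the axes are right-handed (so a half turn about y gives the same grasp; the last joint's range is limited). The gripper opens to 85 mm and grips with 20 to 120 N. Pads are 22 mm wide; open, the fingers measure 114 mm over their backs; the gripper's body (76 mm by 85 mm) begins 54 mm behind the grasp point. The pads swing forward as they close: fully open they stand 13 mm farther back than shut.
Start: joints at [61.862, 21.807, 74.336, -0, 83.858, -12.336], TCP at [0.15, 0.529, 0.231] pointing down, gripper open.
Joint ranges: [-178.18, 178.18], [-50.72, 133.34], [12.68, 142.11], [-81.47, 261.47], [9.98, 163.14], [-165.26, 165.26]. Speed limits (degrees/s): [136.94, 136.94, 180, 180, 180, 180].

## Interface

Orientations are given as a 3x3 rotation matrix whose columns are the frame's x, y, z axes.
In Python, from rig import env gives the robot as it stands.
- The arm moves only by the tool carry_out, never from a script. Its argument "plan" is a list of rows, each a list of 3 entries, a list of its own where there are three numbers: the shift along the tool's x, y, z in m, then the turn, a rotation vector about the tool's x, y, z in degrees, then the finger opening in m, from 0 to 0.0854. In form: [[[dx, dy, dz], [ax, ay, az], jaw], ...]. A call has 1 to 8 rows; each row shifts and turns the commanded pose from where the row before left it, along the tool's axes as they then stand; what a row does not reach is not made up. A row lasts 1/8 s, in which the tool goes at most 62.5 mm and 10.7 degrees, less where a joint would pass 70% of its speed; a pose out of reach is approached as far as the arm can. A call is refused whole if a number of a shift passes 0.0625 or a number of a turn 10.7, either way. A call with a gripper value outside its range is refused whole. The fingers move at their own pace and stop on an object; "force" is the grip in N (left out, the last holds). Time passes only in rows, so rows that do not move let the fingers close. It gives the time, the measured TCP pose, the force and the opening at its end, in the units of the state.
- env.observe(): the state, without advancing time (a new reading comes with each control period).
- env.get_image(name): name is "scene" or "top" or "wrist"; returns a dict with "image" (480x640x3 uint8, red, green, blue), "vfov" (degrees; the focal length in pixels is half the picture's height over the tangent of half this angle, whatever the lens; pixels are square), "cx", "cy" (the principal point, pixels), "rvec" (rotation vector, rad) and "tvec" (3), from world to camera coordinates, as OpenCV has them; the wrist camera has in their place "tool_from_camera" (4x4, takes a point from camera to tool coordinates, whose origin is the TCP and whose axes are the tool frame's). Camera axes: x right, y down, z forward; pixel columns grow to the right and rows downward; lengths in m; the calibration is good to about 2 mm. A picture is of the moment at which its call begins: read the wrist's pose just before it. There is no depth.
- env.close_job(): hands the job in, once; it reports no verdict.
Trained networks look in a picture, given as the dict that the camera call returned (one of the last four; its "shot" number tells which), for a name from the list of things; names that differ only in an ending like _2 or _b are one class to them, and where a whole thing is asked for, a point or a joint stands for the part that bears it (a point fixed in the world has none). Each returns a list of dicts, best first, with "conf" (0 to 1); they miss things now and then, are a little off and sometimes report something else, mostly with a low value. They report only what shows in the picture. A call takes as long as a camera call. They do not tell look-alikes from the thing itself.
- env.outline_of(target, picture): "mask" (480x640 bool, what is visible of it) and "pixel" ([row, column] in pixels, amid what is visible of it).
The state is a dict: "time_s": time; "q": joint angles; "qvel": joint speeds; "joint_efforts": joint torques, N m; "position": TCP position; "tool_rot": TCP orientation; "ft_force": force on the tool from outside, world axes, zero at the start; "wrist_torque": the same for the moment, N m; "grip_width": finger opening in m.
Only numpy, scipy, OpenCV 4.12 (cv2) and the standard library are available. Lean on these libraries where they do the work, as an engineer would, in place of code of your own. Each camera call takes 0.05 s, during which the arm holds its last target.

## Working session

There is one attempt and no reset: what is moved stays moved. The work goes in short steps, Python scripts to look and compute and a tool call to move; the robot and the scene stay as the last step left them, time stands still between calls to the robot, and variables do not carry over. Pictures are saved under pics/ and viewed, and the job is handed in when it is done.

Besides the shell and the picture viewer there is one more tool, called after ">>>" as name([rows], argument=value, ...), one row to a line, values as JSON. carry_out: Moves the arm, as the interface text tells. Its arguments: {"type":"object","properties":{"plan":{"type":"array","items":{"type":"array"}},"force":{"type":"number"}},"required":["plan"]}

```bash
ls; mkdir -p pics; python3 - <<'E'
from rig import env
import cv2
s=env.observe(); print(s)
for n in ["scene","top","wrist"]:
    p=env.get_image(n); cv2.imwrite(f"pics/{n}0.png",p["image"][:,:,::-1])
    print(n,{k:v for k,v in p.items() if k!="image"})
E
```

```text
pics
{'time_s': 0.0, 'q': array([ 6.18624017e+01,  2.18412585e+01,  7.43841212e+01, -2.36454915e-03,
        8.38590411e+01, -1.23365623e+01]), 'qvel': array([ 0.03124215, -0.02521387, -0.06975582, -0.04070864,  0.03611499,
        0.01448241]), 'joint_efforts': array([ 2.84306800e-03, -4.48443782e+01, -2.31285775e+01,  4.78186314e-05,
        4.63870936e-03, -2.80689967e-06]), 'position': array([0.14964151, 0.52894593, 0.23071299]), 'tool_rot': array([[ 2.72292891e-01, -6.58667913e-04, -9.62214190e-01],
       [ 9.62213326e-01, -1.31863792e-03,  2.72293549e-01],
       [-1.44816315e-03, -9.99998914e-01,  2.74723310e-04]]), 'ft_force': array([-0.72266012, -0.71688719,  0.3942877 ]), 'wrist_torque': array([ 0.0583134 , -0.00855293, -0.05885232]), 'grip_width': 0.08517255117763482}
scene {'vfov': 50.366835441654416, 'cx': 323.8421700141414, 'cy': 236.3860703416316, 'rvec': array([ 1.17588882,  2.48597763, -0.80890053]), 'tvec': array([ 0.37103164, -0.30551162,  1.53048917]), 'shot': 1}
top {'vfov': 45.06578605595838, 'cx': 321.94500737905463, 'cy': 227.59501766110856, 'rvec': array([ 2.13100367, -2.11639069,  0.19426793]), 'tvec': array([-0.02031708,  0.60125757,  1.31146451]), 'shot': 2}
wrist {'vfov': 70.0602152966088, 'cx': 319.1950968369238, 'cy': 237.2325800290795, 'tool_from_camera': array([[ 9.99999744e-01, -7.14222254e-04, -4.75297220e-05,
         2.71521861e-04],
       [-1.57378990e-04, -2.84154441e-01,  9.58778509e-01,
        -1.41920701e-01],
       [-6.98286729e-04, -9.58778256e-01, -2.84154481e-01,
         7.17130146e-02],
       [ 0.00000000e+00,  0.00000000e+00,  0.00000000e+00,
         1.00000000e+00]]), 'shot': 3}
```

View pics/scene0.png

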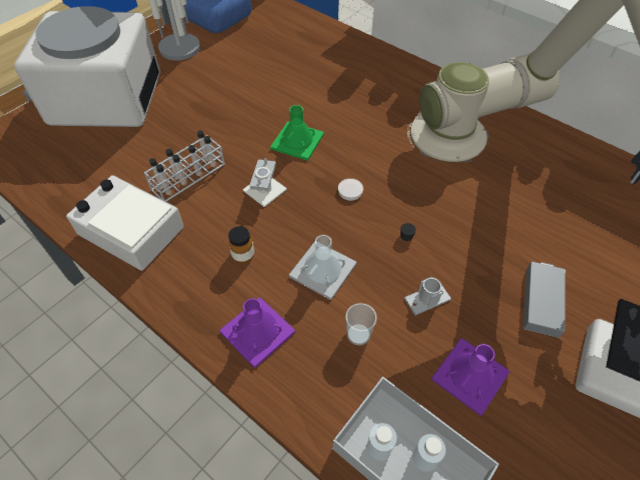

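View pics/top0.png

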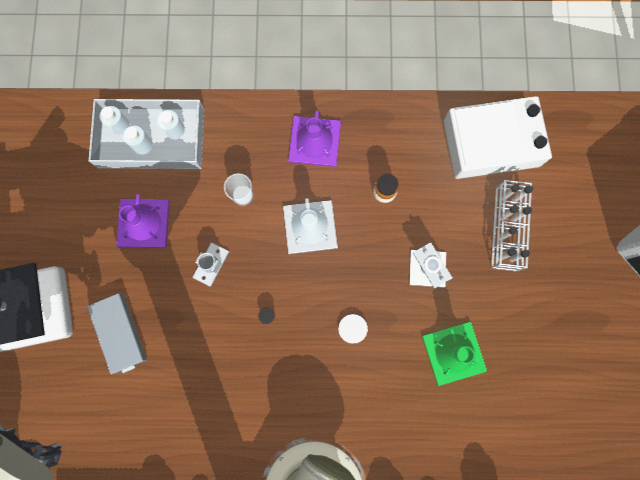

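View pics/wrist0.png

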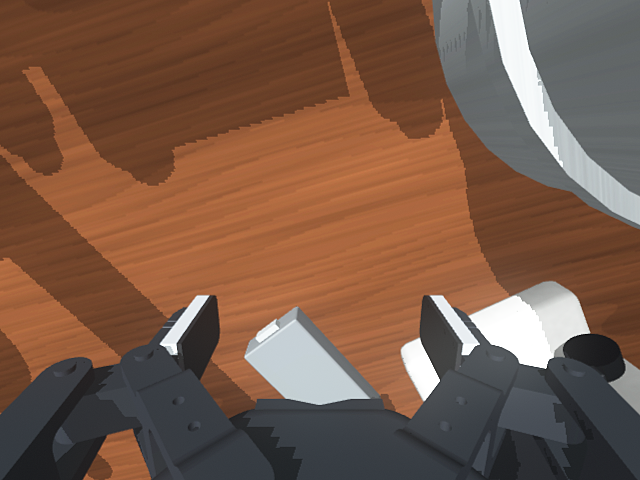

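```bash
cat > h.py <<'E'
import numpy as np,cv2
from rig import env
def K(p):
    f=240/np.tan(np.radians(p["vfov"]/2)); return np.array([[f,0,p["cx"]],[0,f,p["cy"]],[0,0,1]])
def cam(p,s=None):
    "R,t world->cam"
    if "rvec" in p: return cv2.Rodrigues(np.array(p["rvec"]))[0],np.array(p["tvec"])
    T=np.eye(4);T[:3,:3]=s["tool_rot"];T[:3,3]=s["position"]
    M=np.linalg.inv(T@p["tool_from_camera"]); return M[:3,:3],M[:3,3]
def proj(X,p,s=None):
    R,t=cam(p,s); c=(R@np.atleast_2d(X).T).T+t; u=(K(p)@c.T).T; return u[:,:2]/u[:,2:]
def back(uv,z,p,s=None):
    R,t=cam(p,s); d=R.T@np.linalg.inv(K(p))@np.array([uv[0],uv[1],1]); o=-R.T@t
    return o+d*(z-o[2])/d[2]
def crop(p,c,r,k,name):
    im=p["image"][max(0,c[1]-r):c[1]+r,max(0,c[0]-r):c[0]+r,::-1]
    return cv2.resize(im,None,fx=k,fy=k,interpolation=cv2.INTER_CUBIC)
E
python3 - <<'E'
from h import *
t=env.get_image("top"); s=env.get_image("scene")
for n in ["support_center","cup_center","flask_mouth","stand"]:
    for p in (t,s):
        for r in env.outline_of(n,p)[:3]:
            m=r["mask"]; print(n,"top" if p is t else "scene",round(r["conf"],2),r["pixel"],m.sum(),back(r["pixel"][::-1],0.06,p).round(3))
a=np.hstack([crop(t,(432,265),30,6,0),crop(t,(208,265),30,6,0)])
b=np.hstack([crop(s,(264,180),30,6,0),crop(s,(430,292),30,6,0)])
c=np.hstack([crop(t,(310,225),30,6,0),crop(s,(322,262),30,6,0)])
cv2.imwrite("pics/z1.png",a);cv2.imwrite("pics/z2.png",b);cv2.imwrite("pics/z3.png",c)
E
```

```text
support_center top 0.69 [264.5, 433.4] 937 [ 0.515 -0.276  0.06 ]
support_center scene 0.6 [175.6, 262.3] 587 [ 0.514 -0.269  0.06 ]
cup_center top 0.62 [263.2, 208.1] 847 [0.514 0.248 0.06 ]
cup_center scene 0.98 [293.9, 428.6] 1004 [0.539 0.261 0.06 ]
flask_mouth top 0.87 [143.0, 311.8] 2269 [0.809 0.01  0.06 ]
flask_mouth top 0.81 [223.0, 140.7] 2501 [0.609 0.412 0.06 ]
flask_mouth top 0.73 [228.9, 307.4] 2347 [0.597 0.018 0.06 ]
flask_mouth scene 0.77 [270.8, 324.4] 2373 [0.639 0.044 0.06 ]
flask_mouth scene 0.74 [139.9, 297.6] 1578 [ 0.352 -0.287  0.06 ]
flask_mouth scene 0.63 [328.8, 256.3] 2881 [0.844 0.024 0.06 ]
stand top 0.88 [269.7, 418.2] 487 [ 0.503 -0.241  0.06 ]
stand scene 0.56 [192.1, 269.0] 523 [ 0.545 -0.217  0.06 ]
```

View pics/z1.png

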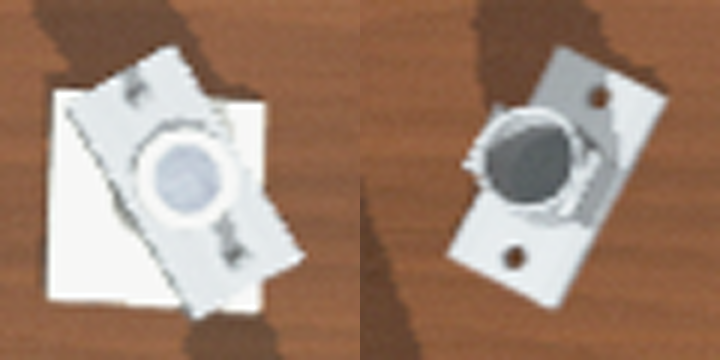

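View pics/z2.png

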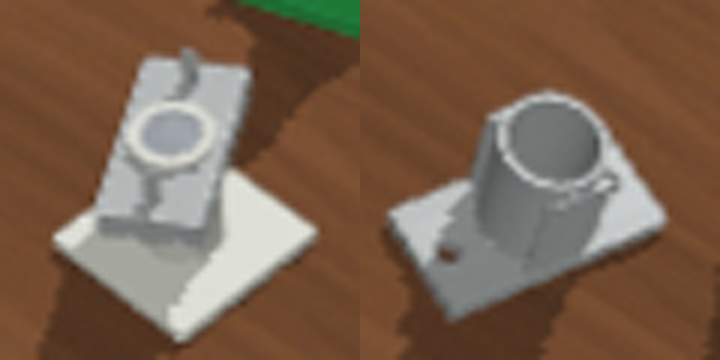

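View pics/z3.png

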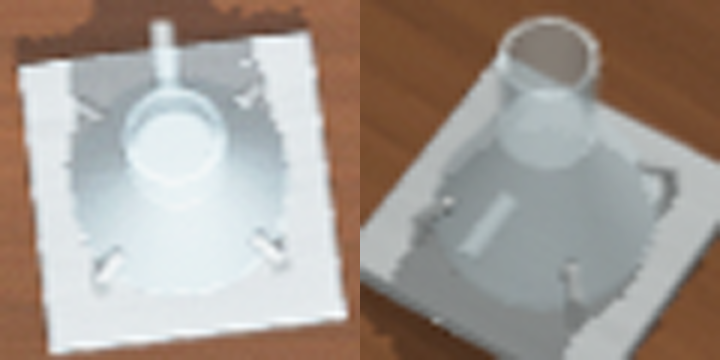

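```bash
python3 - <<'E'
from h import *
t=env.get_image("top"); s=env.get_image("scene")
def ln(n,pts,o,z,p):
    P=[back(np.array(q)/6+np.array(o)-0.4,z,p) for q in pts]
    print(n,np.round(P,4).tolist()); return np.array(P)
def rect(P):
    for i in range(4):
        d=P[(i+1)%4]-P[i]; print("  ",round(np.linalg.norm(d),4),round(np.degrees(np.arctan2(d[1],d[0])),1))
    print("  ctr",P.mean(0).round(4))
print("support");rect(ln("top",[(175,45),(305,258),(195,318),(68,108)],(402,235),.069,t))
ln("disc",[(187,178)],(402,235),.073,t)
rect(ln("scene",[(145,58),(250,70),(210,225),(97,215)],(234,150),.069,s))
ln("disc",[(171,133)],(234,150),.073,s)
print("stand foot");rect(ln("top",[(54,89),(266,102),(261,312),(47,299)],(402,235),.008,t))
print("cup");rect(ln("top",[(200,45),(308,97),(197,308),(88,256)],(178,235),.008,t))
ln("holes",[(238,97),(154,257)],(178,235),.008,t)
ln("rim",[(169,160)],(178,235),.064,t)
ln("rim",[(191,140)],(400,262),.064,s)
print("flask");ln("top",[(174,138)],(280,195),.122,t);ln("sc",[(189,55)],(292,232),.122,s)
rect(ln("cradle",[(20,67),(307,33),(346,318),(50,353)],(280,195),.005,t))
E
```

```text
support
top [[0.5662, -0.2698, 0.069], [0.4838, -0.3174, 0.069], [0.4606, -0.2746, 0.069], [0.5413, -0.2278, 0.069]]
   0.0952 -150.0
   0.0488 118.5
   0.0933 30.1
   0.0489 -59.3
  ctr [ 0.513  -0.2724  0.069 ]
disc [[0.5139, -0.2722, 0.073]]
scene [[0.4838, -0.3132, 0.069], [0.4594, -0.2721, 0.069], [0.5384, -0.2231, 0.069], [0.565, -0.2642, 0.069]]
   0.0477 120.7
   0.0929 31.9
   0.049 -57.1
   0.0948 -148.9
  ctr [ 0.5116 -0.2681  0.069 ]
disc [[0.5123, -0.2699, 0.073]]
stand foot
top [[0.5578, -0.2318, 0.008], [0.553, -0.3174, 0.008], [0.4682, -0.3127, 0.008], [0.4728, -0.2272, 0.008]]
   0.0858 -93.2
   0.085 176.8
   0.0856 86.9
   0.0851 -3.1
  ctr [ 0.5129 -0.2723  0.008 ]
cup
top [[0.5725, 0.2542, 0.008], [0.5515, 0.2095, 0.008], [0.4659, 0.2509, 0.008], [0.4864, 0.2955, 0.008]]
   0.0493 -115.2
   0.0951 154.2
   0.0492 65.3
   0.0955 -25.7
  ctr [0.5191 0.2525 0.008 ]
holes [[0.5513, 0.2379, 0.008], [0.4862, 0.269, 0.008]]
rim [[0.5184, 0.2532, 0.064]]
rim [[0.5176, 0.2544, 0.064]]
flask
top [[0.6117, 0.0139, 0.122]]
sc [[0.6105, 0.0158, 0.122]]
cradle [[0.665, 0.0807, 0.005], [0.6802, -0.0374, 0.005], [0.5615, -0.0537, 0.005], [0.5463, 0.0662, 0.005]]
   0.1191 -82.7
   0.1198 -172.2
   0.1209 97.2
   0.1196 6.9
  ctr [0.6133 0.014  0.005 ]
```

```bash
cat >> h.py <<'E'
def Rd(yaw):
    a=np.radians(yaw); x=np.array([np.cos(a),np.sin(a),0]); y=np.array([0,0,-1.]); return np.c_[x,y,np.cross(x,y)]
def plan(way,jaw,start=None):
    """way: list of (pos,yaw,nrows); prints rows grouped by 8; yaw turned as given (continuous)"""
    s=env.observe()
    if start is None:
        R=s["tool_rot"]; p=s["position"].copy(); y=np.degrees(np.arctan2(R[1,0],R[0,0]))
    else: p,y=np.array(start[0],float),start[1]
    rows=[]
    for P,Y,n in way:
        P=np.array(P,float)
        Y=y+((Y-y+180)%360-180)
        p0,y0=p.copy(),y
        for i in range(1,n+1):
            tp=p0+(P-p0)*i/n; ty=y0+(Y-y0)*i/n
            d=np.round(Rd(y).T@(tp-p),4); a=round(-(ty-y),1)
            p=p+Rd(y)@d; y=y-a
            rows.append([d.tolist(),[0,a,0],jaw])
    for i in range(0,len(rows),8): print(str(rows[i:i+8]).replace(" ",""))
    print("end",p.round(4),round(y,2))
E
python3 - <<'E'
from h import *
plan([((.40,.13,.23),10,10),((.513,-.271,.16),-59.5,11)],.0854)
E
```

```text
[[[-0.0316,0.0001,-0.0349],[0,np.float64(6.4),0],0.0854],[[-0.0275,0.0002,-0.0383],[0,np.float64(6.4),0],0.0854],[[-0.0231,0.0001,-0.0411],[0,np.float64(6.5),0],0.0854],[[-0.0182,0.0001,-0.0434],[0,np.float64(6.4),0],0.0854],[[-0.0133,0.0002,-0.0452],[0,np.float64(6.4),0],0.0854],[[-0.0082,0.0001,-0.0464],[0,np.float64(6.4),0],0.0854],[[-0.003,0.0001,-0.047],[0,np.float64(6.4),0],0.0854],[[0.0023,0.0002,-0.0471],[0,np.float64(6.5),0],0.0854]]
[[[0.0076,0.0001,-0.0465],[0,np.float64(6.4),0],0.0854],[[0.0127,0.0001,-0.0453],[0,np.float64(6.4),0],0.0854],[[0.0038,0.0064,-0.0377],[0,np.float64(6.3),0],0.0854],[[0.0079,0.0063,-0.037],[0,np.float64(6.3),0],0.0854],[[0.0119,0.0064,-0.036],[0,np.float64(6.4),0],0.0854],[[0.0159,0.0064,-0.0344],[0,np.float64(6.3),0],0.0854],[[0.0195,0.0063,-0.0324],[0,np.float64(6.3),0],0.0854],[[0.023,0.0064,-0.0302],[0,np.float64(6.3),0],0.0854]]
[[[0.0261,0.0064,-0.0274],[0,np.float64(6.3),0],0.0854],[[0.029,0.0063,-0.0243],[0,np.float64(6.3),0],0.0854],[[0.0315,0.0064,-0.0211],[0,np.float64(6.4),0],0.0854],[[0.0337,0.0064,-0.0174],[0,np.float64(6.3),0],0.0854],[[0.0353,0.0063,-0.0136],[0,np.float64(6.3),0],0.0854]]
end [ 0.513 -0.271  0.16 ] -59.5
```

>>> carry_out([
  [[-0.032,0,-0.035],[0,6.4,0],0.0854],
  [[-0.027,0,-0.038],[0,6.4,0],0.0854],
  [[-0.023,0,-0.041],[0,6.4,0],0.0854],
  [[-0.018,0,-0.043],[0,6.4,0],0.0854],
  [[-0.013,0,-0.045],[0,6.4,0],0.0854],
  [[-0.008,0,-0.046],[0,6.4,0],0.0854],
  [[-0.003,0,-0.047],[0,6.4,0],0.0854],
  [[0.002,0,-0.047],[0,6.4,0],0.0854],
])

```text
time_s: 1.75
position: [0.3503, 0.2101, 0.2315]
tool_rot: [[0.922, 0.001, -0.387], [0.387, 0.0, 0.922], [0.001, -1.0, -0.0]]
ft_force: [1.1, 0.4, 0.4]
grip_width: 0.0856
```

>>> carry_out([
  [[0.008,0,-0.0465],[0,6.4,0],0.0854],
  [[0.013,0,-0.045],[0,6.4,0],0.0854],
  [[0.004,0.006,-0.038],[0,6.4,0],0.0854],
  [[0.008,0.006,-0.037],[0,6.4,0],0.0854],
  [[0.012,0.006,-0.036],[0,6.4,0],0.0854],
  [[0.016,0.006,-0.034],[0,6.4,0],0.0854],
  [[0.02,0.006,-0.032],[0,6.4,0],0.0854],
  [[0.023,0.006,-0.03],[0,6.4,0],0.0854],
])

```text
time_s: 2.75
position: [0.4636, -0.0871, 0.1953]
tool_rot: [[0.879, 0.0, 0.476], [-0.476, -0.0, 0.879], [0.0, -1.0, 0.0]]
ft_force: [0.1, 0.3, 0.3]
grip_width: 0.0855
```

```bash
sed -i 's/\[0,a,0\]/[0,float(a),0]/' h.py; python3 - <<'E'
from h import *
s=env.observe();print(s["time_s"],s["position"].round(4),s["tool_rot"].round(3).tolist())
plan([((.513,-.271,.16),-59.5,6)],.0854)
E
```

```text
2.75 [ 0.4636 -0.0871  0.1953] [[0.879, 0.0, 0.476], [-0.476, -0.0, 0.879], [0.0, -1.0, 0.0]]
[[[0.0218,0.0059,-0.023],[0,5.2,0],0.0854],[[0.0238,0.0059,-0.021],[0,5.2,0],0.0854],[[0.0257,0.0058,-0.0187],[0,5.1,0],0.0854],[[0.0271,0.0059,-0.0164],[0,5.2,0],0.0854],[[0.0286,0.0059,-0.0138],[0,5.2,0],0.0854],[[0.0297,0.0059,-0.0112],[0,5.2,0],0.0854]]
end [ 0.513 -0.271  0.16 ] -59.52
```

>>> carry_out([
  [[0.022,0.006,-0.023],[0,5.2,0],0.0854],
  [[0.024,0.006,-0.021],[0,5.2,0],0.0854],
  [[0.0255,0.006,-0.0185],[0,5.2,0],0.0854],
  [[0.027,0.006,-0.0165],[0,5.2,0],0.0854],
  [[0.0285,0.006,-0.014],[0,5.2,0],0.0854],
  [[0.03,0.006,-0.011],[0,5.2,0],0.0854],
  [[0,0,0],[0,0,0],0.0854],
  [[0,0,0],[0,0,0],0.0854],
])

```text
time_s: 3.75
position: [0.5134, -0.2692, 0.1593]
tool_rot: [[0.51, -0.0, 0.86], [-0.86, 0.0, 0.51], [-0.0, -1.0, -0.0]]
ft_force: [-0.1, 0.7, 1.2]
grip_width: 0.0855
```

```bash
python3 - <<'E'
from h import *
s=env.observe();print(s["time_s"],s["position"].round(4),s["tool_rot"].round(3).tolist(),s["ft_force"])
w=env.get_image("wrist"); t=env.get_image("top")
im=w["image"][:,:,::-1].copy()
a=np.radians(30.5); c=np.array([.513,-.271]); ux=np.array([np.cos(a),np.sin(a)]);uy=np.array([-ux[1],ux[0]])
pts=[np.r_[c+ux*i*.048+uy*j*.024,.069] for i,j in((1,1),(1,-1),(-1,-1),(-1,1))]
cv2.polylines(im,[proj(pts,w,s).round().astype(int)],True,(0,0,255),1)
for q in (36,-36): cv2.circle(im,tuple(int(v) for v in proj(np.r_[c+ux*q/1000,.089],w,s)[0]),3,(0,255,0),-1)
cv2.circle(im,tuple(int(v) for v in proj(np.r_[c,.073],w,s)[0]),3,(255,0,0),-1)
cv2.imwrite("pics/w1.png",im)
E
```

```text
3.75 [ 0.5134 -0.2692  0.1593] [[0.51, -0.0, 0.86], [-0.86, 0.0, 0.51], [-0.0, -1.0, -0.0]] [-0.05756105  0.72986616  1.23347005]
```

View pics/w1.png

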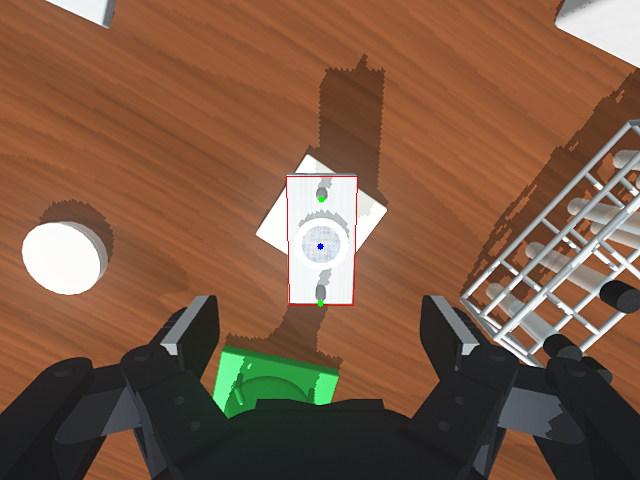

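```bash
python3 - <<'E'
from h import *
s=env.observe();w=env.get_image("wrist")
for uv,z in(((465,297),.07),((465,297),.0),((600,295),.11),((545,350),.11)):
    P=back(uv,z,w,s); print(P.round(3),(Rd(-59.5).T@(P-[.513,-.271,0])).round(3))
E
```

```text
[ 0.533 -0.384  0.07 ] [ 0.107 -0.07  -0.04 ]
[ 0.519 -0.43   0.   ] [ 0.14   0.    -0.075]
[ 0.584 -0.428  0.11 ] [ 0.171 -0.11  -0.019]
[ 0.536 -0.425  0.11 ] [ 0.145 -0.11  -0.058]
```

>>> carry_out([
  [[0.0013,0.02,-0.0013],[0,0,0],0.0854],
  [[0,0.03,0],[0,0,0],0.0854],
  [[0,0.03,0],[0,0,0],0.0854],
  [[0,0.025,0],[0,0,0],0.0854],
  [[0,0.0145,0],[0,0,0],0.0854],
  [[0,0,0],[0,0,0],0.0854],
  [[0,0,0],[0,0,0],0.06],
], force=60)

```text
time_s: 4.78
position: [0.5136, -0.2717, 0.0408]
tool_rot: [[0.509, 0.001, 0.861], [-0.861, -0.001, 0.509], [0.002, -1.0, 0.001]]
ft_force: [0.9, -0.3, 0.5]
grip_width: 0.0697
```

```bash
python3 - <<'E'
from h import *
s=env.observe();print(s["time_s"],s["position"].round(4),s["ft_force"],s["grip_width"])
w=env.get_image("wrist");cv2.imwrite("pics/w2.png",w["image"][:,:,::-1])
E
```

```text
4.775 [ 0.5136 -0.2717  0.0408] [ 0.90395435 -0.27465924  0.48435082] 0.0696536416929497
```

View pics/w2.png

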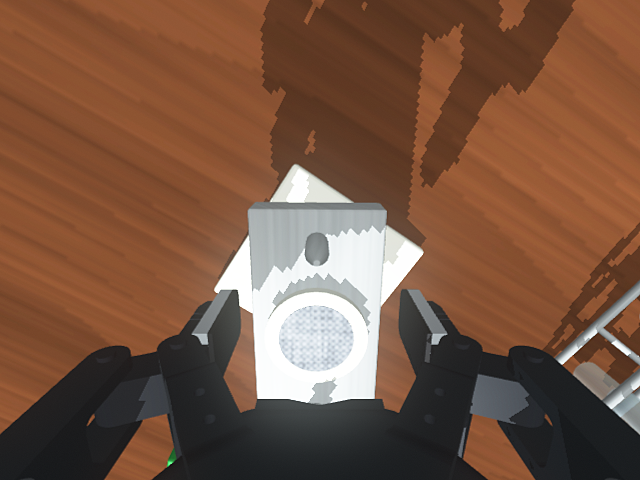

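>>> carry_out([
  [[0,0,0],[0,0,0],0.05],
  [[0,0,0],[0,0,0],0.04],
  [[0,0,0],[0,0,0],0.04],
  [[0,0,0],[0,0,0],0.04],
  [[0,0,0],[0,0,0],0.04],
  [[0,-0.005,0],[0,0,0],0.04],
  [[0,-0.01,0],[0,0,0],0.04],
], force=60)

```text
time_s: 5.7
position: [0.5128, -0.2713, 0.0549]
tool_rot: [[0.509, -0.001, 0.861], [-0.861, 0.001, 0.509], [-0.001, -1.0, -0.0]]
ft_force: [-0.2, -1.0, -1.5]
grip_width: 0.047
```

>>> carry_out([
  [[0,-0.02,0],[0,0,0],0.04],
  [[0,-0.03,0],[0,0,0],0.04],
  [[0,-0.03,0],[0,0,0],0.04],
  [[0,-0.04,0],[0,0,0],0.04],
  [[0,-0.04,0],[0,0,0],0.04],
  [[0,0,0],[0,0,0],0.04],
])

```text
time_s: 6.45
position: [0.5139, -0.272, 0.2183]
tool_rot: [[0.509, 0.005, 0.861], [-0.861, -0.004, 0.509], [0.006, -1.0, 0.002]]
ft_force: [0.5, -1.1, -2.6]
grip_width: 0.047
```

```bash
python3 - <<'E'
from h import *
s=env.observe();print(s["time_s"],s["position"].round(4),s["tool_rot"].round(3).tolist(),s["ft_force"],s["grip_width"])
w=env.get_image("wrist");cv2.imwrite("pics/w3.png",w["image"][:,:,::-1])
E
```

```text
6.45 [ 0.5139 -0.272   0.2183] [[0.509, 0.005, 0.861], [-0.861, -0.004, 0.509], [0.006, -1.0, 0.002]] [ 0.46436511 -1.13856662 -2.56334963] 0.04700765704501214
```

View pics/w3.png

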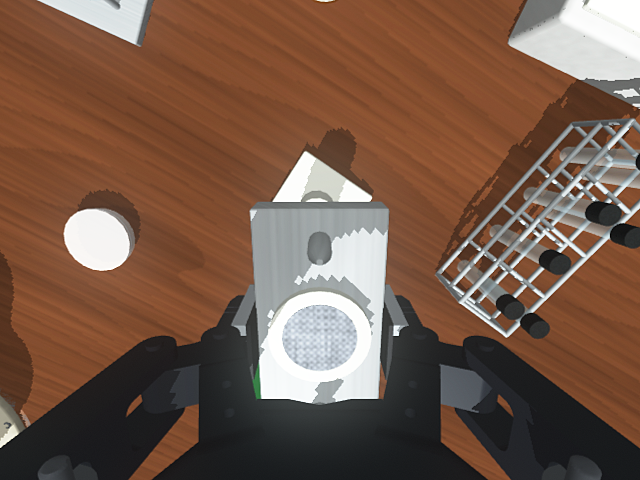

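```bash
python3 - <<'E'
from h import *
w=env.get_image("wrist"); T=np.array(w["tool_from_camera"])
M=np.linalg.inv(T); k=K(w)
def pj(X): c=M[:3,:3]@X+M[:3,3]; u=k@c; return (u[:2]/u[2]).round(1)
for dy in (-.0212,):
  for dz in (0,):
    print("disc",pj(np.array([0,dy-.011,dz])),"corners",pj(np.array([-.024,dy-.007,dz+.048])),pj(np.array([.024,dy-.007,dz+.048])),"dowel top",pj(np.array([0,dy-.027,dz+.036])))
im=w["image"][180:420,220:420,::-1]; cv2.imwrite("pics/w3z.png",cv2.resize(im,None,fx=2.4,fy=2.4,interpolation=cv2.INTER_CUBIC))
E
```

```text
disc [318.6 342.6] corners [247.8 212.6] [389.3 212.5] dowel top [318.4 267.3]
```

View pics/w3z.png

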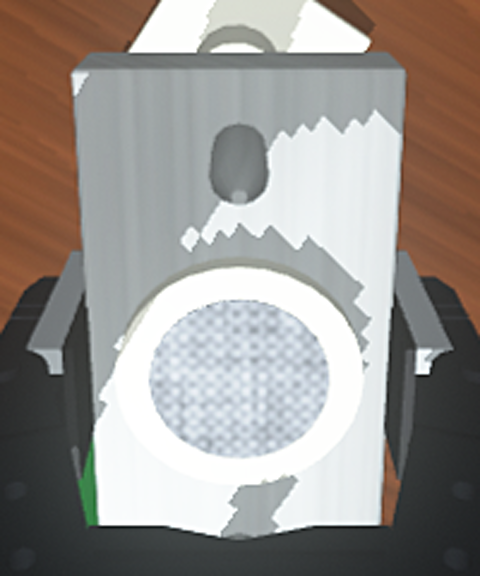

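```bash
python3 - <<'E'
from h import *
from scipy.optimize import least_squares
w=env.get_image("wrist"); M=np.linalg.inv(np.array(w["tool_from_camera"])); k=K(w)
def pj(X): c=M[:3,:3]@X+M[:3,3]; u=k@c; return u[:2]/u[2]
mod=np.array([[0,-.011,0],[-.024,-.007,.048],[.024,-.007,.048],[0,-.027,.036]])
obs=np.array([[319.4,336.7],[250,208.5],[388.7,208.5],[319.4,262]])
def f(q):
    return (np.array([pj(m+q) for m in mod])-obs).ravel()
r=least_squares(f,[0,-.02,0]);print(r.x,f(r.x).round(1))
# stand check with top
E
```

```text
[ 0.00028869 -0.01864632  0.00081582] [ 0.   0.1 -0.1  0.2  0.1  0.1 -0.  -0.3]
```

```bash
python3 - <<'E'
from h import *
plan([((.6105,.015,.2),-90,11)],.04)
E
```

```text
[[[-0.0179,0.0012,0.0209],[0,2.8,0],0.04],[[-0.0188,0.0013,0.02],[0,2.8,0],0.04],[[-0.0198,0.0012,0.0191],[0,2.7,0],0.04],[[-0.0207,0.0013,0.0181],[0,2.8,0],0.04],[[-0.0215,0.0012,0.017],[0,2.8,0],0.04],[[-0.0224,0.0013,0.016],[0,2.8,0],0.04],[[-0.0231,0.0012,0.0149],[0,2.8,0],0.04],[[-0.0238,0.0013,0.0137],[0,2.8,0],0.04]]
[[[-0.0245,0.0012,0.0126],[0,2.7,0],0.04],[[-0.025,0.0013,0.0114],[0,2.8,0],0.04],[[-0.0255,0.0012,0.0102],[0,2.8,0],0.04]]
end [0.6105 0.015  0.2   ] -90.0
```

>>> carry_out([
  [[-0.018,0.001,0.021],[0,2.8,0],0.04],
  [[-0.019,0.001,0.02],[0,2.8,0],0.04],
  [[-0.02,0.001,0.019],[0,2.8,0],0.04],
  [[-0.0205,0.001,0.018],[0,2.8,0],0.04],
  [[-0.0215,0.001,0.017],[0,2.8,0],0.04],
  [[-0.0225,0.001,0.016],[0,2.8,0],0.04],
  [[-0.023,0.001,0.015],[0,2.8,0],0.04],
  [[-0.024,0.001,0.0135],[0,2.8,0],0.04],
])

```text
time_s: 7.6
position: [0.5838, -0.0621, 0.2051]
tool_rot: [[0.141, -0.003, 0.99], [-0.99, 0.001, 0.141], [-0.001, -1.0, -0.003]]
ft_force: [0.2, 0.0, -1.6]
grip_width: 0.0471
```

>>> carry_out([
  [[-0.0245,0.001,0.0125],[0,2.7,0],0.04],
  [[-0.025,0.001,0.0115],[0,2.8,0],0.04],
  [[-0.0255,0.001,0.01],[0,2.8,0],0.04],
  [[0,0,0],[0,0,0],0.04],
  [[0,0,0],[0,0,0],0.04],
])

```text
time_s: 8.22
position: [0.6104, 0.0144, 0.2028]
tool_rot: [[-0.001, -0.002, 1.0], [-1.0, 0.0, -0.001], [-0.0, -1.0, -0.002]]
ft_force: [-0.4, -0.3, -2.8]
grip_width: 0.0469
```

```bash
cat > v.py <<'E'
from h import *
import sys
n=sys.argv[1]
s=env.observe();print(s["time_s"],s["position"].round(4),s["tool_rot"].round(3).tolist(),s["ft_force"].round(1),s["grip_width"].round(4))
t=env.get_image("top");c=env.get_image("scene");w=env.get_image("wrist")
q=proj([.612,.0145,.15],t)[0].astype(int);r=proj([.612,.0145,.15],c)[0].astype(int)
cv2.imwrite(f"pics/{n}.png",np.hstack([crop(t,q,40,5,0),crop(c,r,40,5,0)]))
cv2.imwrite(f"pics/{n}w.png",w["image"][:,:,::-1]); print(q-40,r-40)
E
python3 v.py a1
```

```text
Traceback (most recent call last):
  File "v.py", line 4, in <module>
    s=env.observe();print(s["time_s"],s["position"].round(4),s["tool_rot"].round(3).tolist(),s["ft_force"].round(1),s["grip_width"].round(4))
                                                                                                                    ^^^^^^^^^^^^^^^^^^^^^
AttributeError: 'float' object has no attribute 'round'
```

```bash
sed -i 's/s\["grip_width"\].round(4)/round(s["grip_width"],4)/' v.py; python3 v.py a1
```

```text
8.225 [0.6104 0.0144 0.2028] [[-0.001, -0.002, 1.0], [-1.0, 0.0, -0.001], [-0.0, -1.0, -0.002]] [-0.4 -0.3 -2.8] 0.0469
[268 174] [282 193]
```

View pics/a1.png

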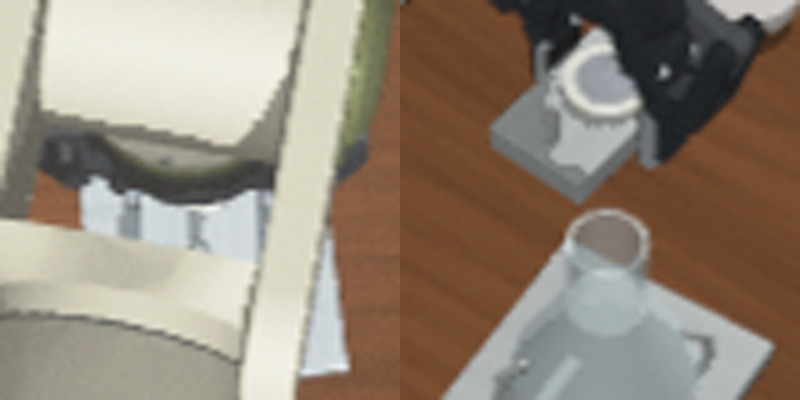

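View pics/a1w.png

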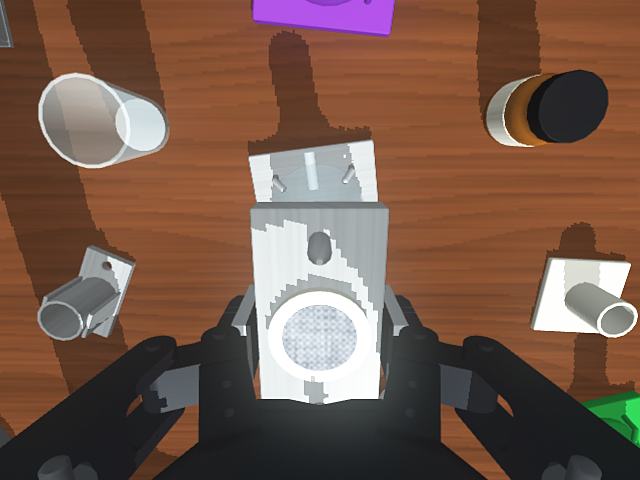

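>>> carry_out([
  [[-0.0005,0.025,0],[0,0,0],0.04],
  [[0,0.025,0],[0,0,0],0.04],
  [[0,0.008,0],[0,0,0],0.04],
  [[0,0.006,0],[0,0,0],0.04],
  [[0,0.006,0],[0,0,0],0.04],
  [[0,0.006,0],[0,0,0],0.04],
  [[0,0,0],[0,0,0],0.04],
])

```text
time_s: 9.25
position: [0.6107, 0.0154, 0.1275]
tool_rot: [[-0.002, -0.001, 1.0], [-1.0, 0.0, -0.002], [-0.0, -1.0, -0.001]]
ft_force: [0.1, 0.2, -2.6]
grip_width: 0.0473
```

```bash
python3 v.py a2
```

```text
9.25 [0.6107 0.0154 0.1275] [[-0.002, -0.001, 1.0], [-1.0, 0.0, -0.002], [-0.0, -1.0, -0.001]] [ 0.1  0.2 -2.6] 0.0473
[268 174] [282 193]
```

View pics/a2.png

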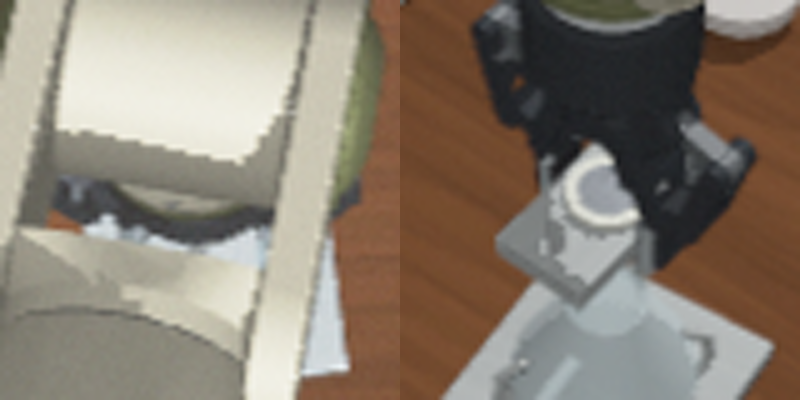

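>>> carry_out([
  [[0,0.006,0],[0,0,0],0.04],
  [[0,0.006,0],[0,0,0],0.04],
  [[0,0.002,0],[0,0,0],0.04],
  [[0,0.002,0],[0,0,0],0.04],
  [[0,0,0],[0,0,0],0.04],
])

```text
time_s: 10.02
position: [0.6108, 0.0153, 0.1117]
tool_rot: [[-0.002, -0.0, 1.0], [-1.0, 0.0, -0.002], [-0.0, -1.0, -0.0]]
ft_force: [-0.3, -0.9, -2.9]
grip_width: 0.0469
```

>>> carry_out([
  [[0,0.001,0],[0,0,0],0.04],
  [[0,0.001,0],[0,0,0],0.04],
  [[0,0,0],[0,0,0],0.04],
])

```text
time_s: 10.4
position: [0.6108, 0.0154, 0.1098]
tool_rot: [[-0.002, -0.0, 1.0], [-1.0, -0.0, -0.002], [0.0, -1.0, -0.0]]
ft_force: [-0.3, 0.7, -2.1]
grip_width: 0.0469
```

>>> carry_out([
  [[0,0.001,0],[0,0,0],0.04],
  [[0,0.001,0],[0,0,0],0.04],
  [[0,0,0],[0,0,0],0.04],
])

```text
time_s: 10.78
position: [0.6108, 0.0154, 0.1078]
tool_rot: [[-0.002, 0.0, 1.0], [-1.0, -0.0, -0.002], [0.0, -1.0, 0.0]]
ft_force: [-0.3, 0.5, -1.0]
grip_width: 0.0474
```

>>> carry_out([
  [[0,0.001,0],[0,0,0],0.04],
  [[0,0,0],[0,0,0],0.04],
])

```text
time_s: 11.02
position: [0.6109, 0.0154, 0.1078]
tool_rot: [[-0.002, 0.001, 1.0], [-1.0, -0.0, -0.002], [0.0, -1.0, 0.001]]
ft_force: [-3.8, -0.4, 5.4]
grip_width: 0.0472
```

```bash
python3 v.py a3
```

```text
11.025 [0.6109 0.0154 0.1078] [[-0.002, 0.001, 1.0], [-1.0, -0.0, -0.002], [0.0, -1.0, 0.001]] [-3.8 -0.4  5.4] 0.0472
[268 174] [282 193]
```

View pics/a3.png

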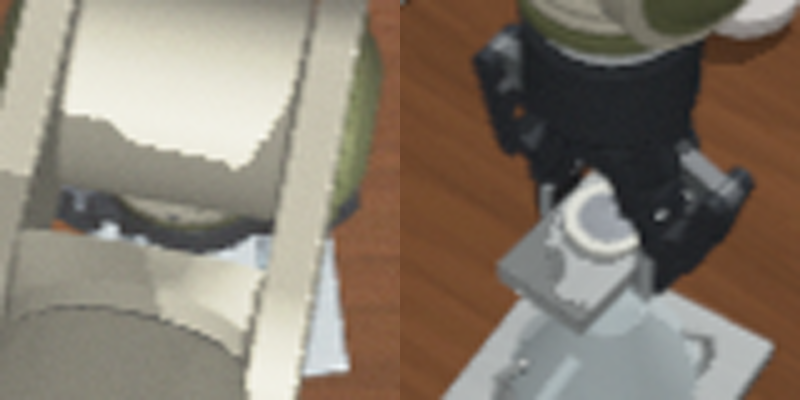

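>>> carry_out([
  [[0,0.001,0],[0,0,0],0.04],
  [[0,0,0],[0,0,0],0.04],
  [[0,0,0],[0,0,0],0.055],
  [[0,0,0],[0,0,0],0.075],
  [[0,0,0],[0,0,0],0.0854],
  [[0,0,0],[0,0,0],0.0854],
])

```text
time_s: 11.92
position: [0.6108, 0.0153, 0.1057]
tool_rot: [[-0.002, -0.0, 1.0], [-1.0, 0.0, -0.002], [-0.0, -1.0, -0.0]]
ft_force: [0.4, 0.8, 0.5]
grip_width: 0.0851
```

>>> carry_out([
  [[0,-0.01,0],[0,0,0],0.0854],
  [[0,-0.02,0],[0,0,0],0.0854],
  [[0,-0.035,0],[0,0,0],0.0854],
  [[0,-0.04,0],[0,0,0],0.0854],
  [[0,0,-0.02],[0,0,0],0.0854],
  [[0,0,-0.03],[0,0,0],0.0854],
  [[0,0,0],[0,0,0],0.0854],
])

```text
time_s: 12.8
position: [0.5598, 0.0156, 0.212]
tool_rot: [[-0.002, 0.001, 1.0], [-1.0, -0.0, -0.002], [0.0, -1.0, 0.001]]
ft_force: [1.6, -0.3, 0.6]
grip_width: 0.0853
```

```bash
python3 v.py a4
```

```text
12.8 [0.5598 0.0156 0.212 ] [[-0.002, 0.001, 1.0], [-1.0, -0.0, -0.002], [0.0, -1.0, 0.001]] [ 1.6 -0.3  0.6] 0.0853
[268 174] [282 193]
```

View pics/a4w.png

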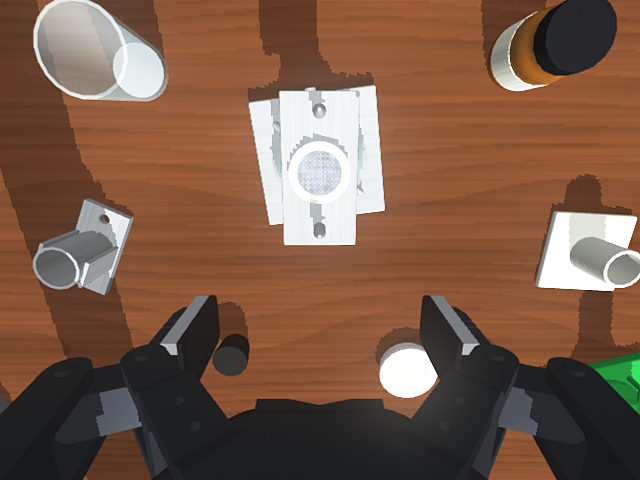

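View pics/a4.png

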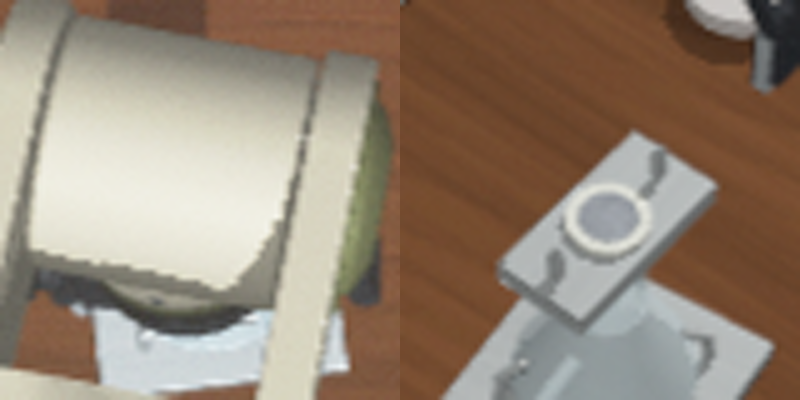

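```bash
python3 - <<'E'
from h import *
im=cv2.imread("pics/a4w.png"); z=cv2.resize(im[80:260,250:390],None,fx=4,fy=4,interpolation=cv2.INTER_CUBIC)[:600]
cv2.imwrite("pics/a4z1.png",cv2.resize(im[85:165,270:370],None,fx=7,fy=7,interpolation=cv2.INTER_CUBIC))
cv2.imwrite("pics/a4z2.png",cv2.resize(im[175:255,270:370],None,fx=7,fy=7,interpolation=cv2.INTER_CUBIC))
E
```

```text
(no output)
```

View pics/a4z1.png

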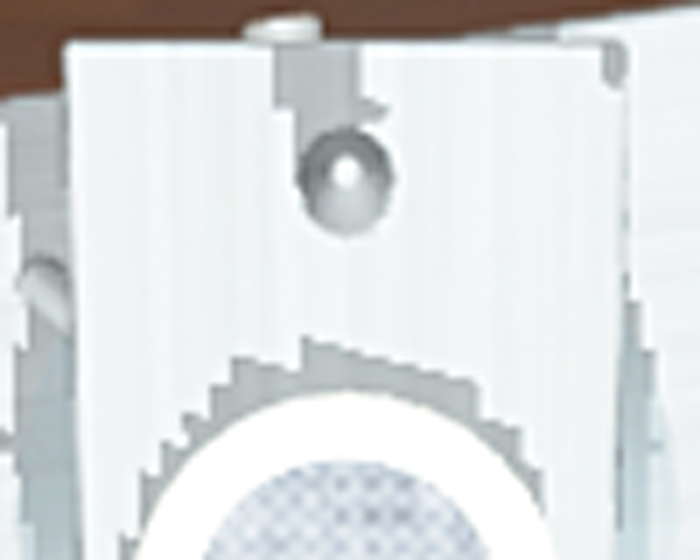

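View pics/a4z2.png

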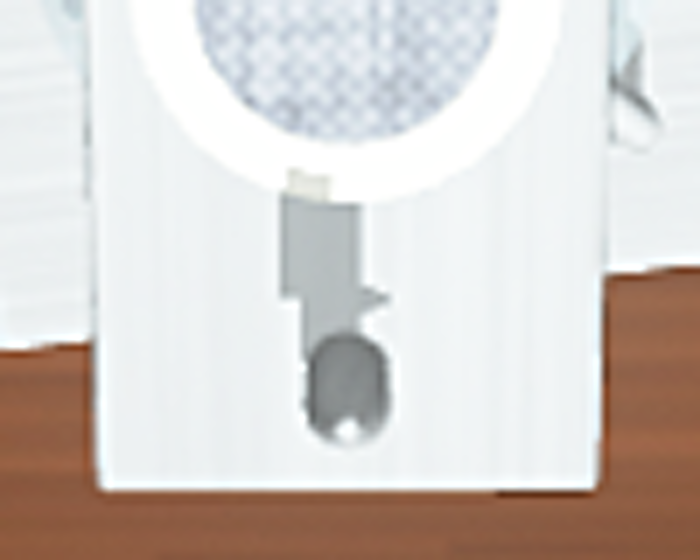

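```bash
python3 - <<'E'
from h import *
s=env.observe();w=env.get_image("wrist")
A=back((345/7+270-.43,172/7+85-.43),.156,w,s);B=back((347/7+270-.43,428/7+175-.43),.156,w,s)
print(A,B,(A+B)/2,np.linalg.norm(A-B),np.degrees(np.arctan2(*(A-B)[1::-1])))
for c in ((68,43),(625,43)): print(back((c[0]/7+270-.43,c[1]/7+85-.43),.136,w,s).round(4))
for c in ((101,490),(597,490)): print(back((c[0]/7+270-.43,c[1]/7+175-.43),.136,w,s).round(4))
# cup
plan([((.50,.13,.21),0,5),((.5185,.2532,.16),64.2,9)],.0854)
E
```

```text
[0.64836184 0.0155091  0.156     ] [0.57705363 0.01553773 0.156     ] [0.61270774 0.01552341 0.156     ] 0.07130821865205439 -0.02299685586947698
[0.66   0.0387 0.136 ]
[ 0.6599 -0.008   0.136 ]
[0.5651 0.039  0.136 ]
[ 0.565  -0.0082  0.136 ]
[[[-0.0229,0.0002,-0.0124],[0,-18.0,0],0.0854],[[-0.0256,0.0002,-0.0046],[0,-18.0,0],0.0854],[[-0.0258,0.0002,0.0035],[0,-18.1,0],0.0854],[[-0.0234,0.0002,0.0113],[0,-18.0,0],0.0854],[[-0.0188,0.0002,0.018],[0,-18.0,0],0.0854],[[0.002,0.0056,0.0137],[0,-7.1,0],0.0854],[[0.0038,0.0055,0.0133],[0,-7.2,0],0.0854],[[0.0053,0.0056,0.0128],[0,-7.1,0],0.0854]]
[[[0.0069,0.0055,0.012],[0,-7.1,0],0.0854],[[0.0084,0.0056,0.011],[0,-7.2,0],0.0854],[[0.0096,0.0055,0.0099],[0,-7.1,0],0.0854],[[0.0108,0.0056,0.0087],[0,-7.1,0],0.0854],[[0.0118,0.0055,0.0072],[0,-7.2,0],0.0854],[[0.0126,0.0056,0.0058],[0,-7.1,0],0.0854]]
end [0.5184 0.2532 0.16  ] 64.19
```

```bash
python3 - <<'E'
from h import *
plan([((.5185,.2532,.16),-115.8,8)],.0854)
E
```

```text
[[[-0.0297,0.0064,-0.0054],[0,3.2,0],0.0854],[[-0.0294,0.0063,-0.0071],[0,3.2,0],0.0854],[[-0.0289,0.0064,-0.0087],[0,3.2,0],0.0854],[[-0.0284,0.0064,-0.0104],[0,3.2,0],0.0854],[[-0.0278,0.0064,-0.0118],[0,3.3,0],0.0854],[[-0.0271,0.0063,-0.0135],[0,3.2,0],0.0854],[[-0.0262,0.0064,-0.015],[0,3.2,0],0.0854],[[-0.0254,0.0064,-0.0163],[0,3.2,0],0.0854]]
end [0.5185 0.2532 0.16  ] -115.81
```

>>> carry_out([
  [[-0.0297,0.006,-0.0054],[0,3.2,0],0.0854],
  [[-0.0294,0.006,-0.0071],[0,3.2,0],0.0854],
  [[-0.029,0.006,-0.0087],[0,3.2,0],0.0854],
  [[-0.0284,0.006,-0.0104],[0,3.2,0],0.0854],
  [[-0.0278,0.006,-0.012],[0,3.3,0],0.0854],
  [[-0.027,0.006,-0.0135],[0,3.2,0],0.0854],
  [[-0.0262,0.006,-0.015],[0,3.2,0],0.0854],
  [[-0.0254,0.006,-0.0163],[0,3.2,0],0.0854],
])

```text
time_s: 14.0
position: [0.518, 0.2545, 0.1624]
tool_rot: [[-0.437, 0.0, 0.9], [-0.9, 0.0, -0.437], [-0.0, -1.0, 0.0]]
ft_force: [0.4, -0.7, 0.3]
grip_width: 0.0853
```

>>> carry_out([
  [[0,0,0],[0,0,0],0.0854],
  [[0,0,0],[0,0,0],0.0854],
])

```text
time_s: 14.25
position: [0.5181, 0.253, 0.1628]
tool_rot: [[-0.435, 0.0, 0.901], [-0.901, -0.0, -0.435], [0.0, -1.0, 0.0]]
ft_force: [0.4, -0.1, 0.0]
grip_width: 0.0855
```

```bash
python3 - <<'E'
from h import *
s=env.observe();print(s["time_s"],s["position"].round(4),s["tool_rot"].round(3).tolist(),s["q"].round(1))
w=env.get_image("wrist")
im=w["image"][:,:,::-1].copy()
a=np.radians(-25.8); c=np.array([.5185,.2530]); ux=np.array([np.cos(a),np.sin(a)]);uy=np.array([-ux[1],ux[0]])
pts=[np.r_[c+ux*i*.048+uy*j*.024,.008] for i,j in((1,1),(1,-1),(-1,-1),(-1,1))]
cv2.polylines(im,[proj(pts,w,s).round().astype(int)],True,(0,0,255),1)
th=np.linspace(0,6.28,40)
cv2.polylines(im,[proj(np.c_[c[0]+.021*np.cos(th),c[1]+.021*np.sin(th),.064+0*th],w,s).round().astype(int)],True,(0,255,0),1)
cv2.imwrite("pics/b1.png",im)
E
```

```text
14.25 [0.5181 0.253  0.1628] [[-0.435, 0.0, 0.901], [-0.901, -0.0, -0.435], [0.0, -1.0, 0.0]] [ 14.3  27.7  76.5  -0.   75.9 130. ]
```

View pics/b1.png

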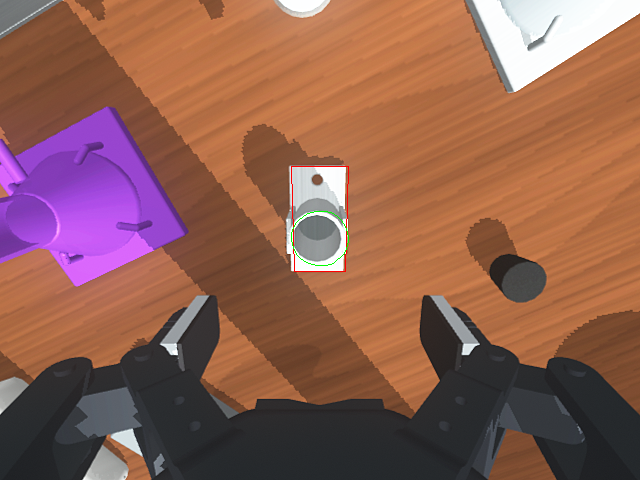

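>>> carry_out([
  [[-0.001,0.02,0],[0,0,0],0.0854],
  [[0,0.03,0],[0,0,0],0.0854],
  [[0,0.03,0],[0,0,0],0.0854],
  [[0,0.03,0],[0,0,0],0.0854],
  [[0,0.019,0],[0,0,0],0.0854],
  [[0,0.01,0],[0,0,0],0.0854],
  [[0,0,0],[0,0,0],0.065],
])

```text
time_s: 15.18
position: [0.5183, 0.2538, 0.0238]
tool_rot: [[-0.436, -0.0, 0.9], [-0.9, -0.0, -0.436], [0.0, -1.0, -0.0]]
ft_force: [-0.6, -0.2, 1.1]
grip_width: 0.0698
```

```bash
python3 - <<'E'
from h import *
s=env.observe();print(s["time_s"],s["position"].round(4),s["ft_force"],s["grip_width"])
w=env.get_image("wrist");cv2.imwrite("pics/b2.png",w["image"][:,:,::-1])
E
```

```text
15.175 [0.5183 0.2538 0.0238] [-0.629667   -0.1773817   1.07873502] 0.06975196782759019
```

View pics/b2.png

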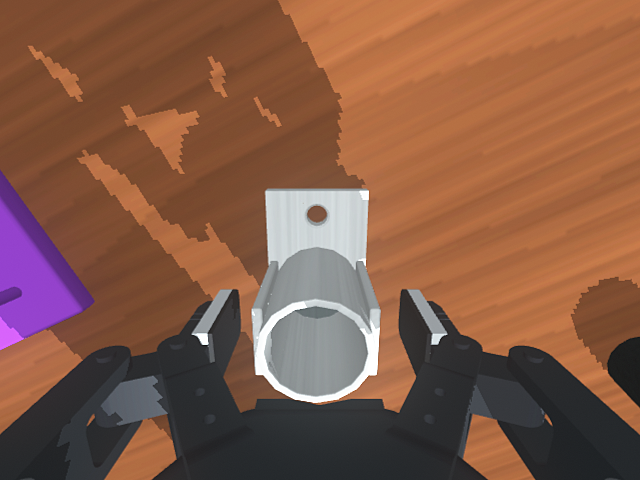

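>>> carry_out([
  [[0,0,0],[0,0,0],0.05],
  [[0,0,0],[0,0,0],0.038],
  [[0,0,0],[0,0,0],0.038],
  [[0,0,0],[0,0,0],0.038],
  [[0,0,0],[0,0,0],0.038],
  [[0,-0.005,0],[0,0,0],0.038],
  [[0,-0.01,0],[0,0,0],0.038],
], force=90)

```text
time_s: 16.1
position: [0.5177, 0.2542, 0.039]
tool_rot: [[-0.435, -0.001, 0.9], [-0.9, -0.0, -0.435], [0.001, -1.0, -0.001]]
ft_force: [0.2, -0.0, -2.3]
grip_width: 0.0448
```

>>> carry_out([
  [[0,-0.03,0],[0,0,0],0.038],
  [[0,-0.04,0],[0,0,0],0.038],
  [[0,-0.045,0],[0,0,0],0.038],
  [[0,-0.045,0],[0,0,0],0.038],
  [[0,0,0],[0,0,0],0.038],
  [[0,0,0],[0,0,0],0.038],
])

```text
time_s: 16.85
position: [0.5174, 0.2541, 0.1981]
tool_rot: [[-0.435, -0.002, 0.9], [-0.9, -0.0, -0.435], [0.001, -1.0, -0.001]]
ft_force: [-0.9, -0.1, -1.9]
grip_width: 0.0447
```

```bash
python3 - <<'E'
from h import *
s=env.observe();print(s["time_s"],s["position"].round(4),s["tool_rot"].round(3).tolist(),s["ft_force"],s["grip_width"])
w=env.get_image("wrist");im=w["image"][:,:,::-1];cv2.imwrite("pics/b3.png",cv2.resize(im[170:410,220:420],None,fx=2.5,fy=2.5,interpolation=cv2.INTER_CUBIC))
plan([((.611,.0155,.235),-90,9)],.038)
E
```

```text
16.85 [0.5174 0.2541 0.1981] [[-0.435, -0.002, 0.9], [-0.9, -0.0, -0.435], [0.001, -1.0, -0.001]] [-0.85632373 -0.06539115 -1.89840242] 0.04468549580609939
[[[0.0193,-0.0042,0.0209],[0,-2.9,0],0.038],[[0.0204,-0.0041,0.0199],[0,-2.8,0],0.038],[[0.0213,-0.0042,0.0189],[0,-2.9,0],0.038],[[0.0223,-0.0041,0.0178],[0,-2.9,0],0.038],[[0.0231,-0.0042,0.0166],[0,-2.8,0],0.038],[[0.0239,-0.0042,0.0155],[0,-2.9,0],0.038],[[0.0246,-0.0041,0.0143],[0,-2.9,0],0.038],[[0.0253,-0.0042,0.0129],[0,-2.8,0],0.038]]
[[[0.026,-0.0042,0.0118],[0,-2.9,0],0.038]]
end [0.611  0.0155 0.235 ] -90.0
```

View pics/b3.png

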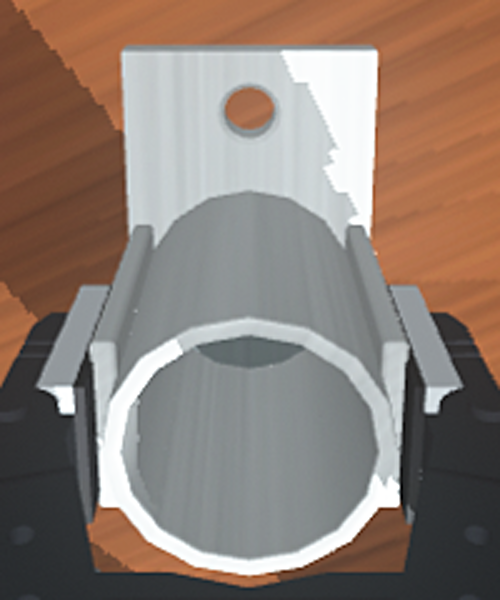

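```bash
python3 - <<'E'
from h import *
from scipy.optimize import least_squares
w=env.get_image("wrist"); M=np.linalg.inv(np.array(w["tool_from_camera"])); k=K(w)
def pj(X): c=M[:3,:3]@X+M[:3,3]; u=k@c; return u[:2]/u[2]
# origin: underside centre; tool y down => up is -y
th=np.linspace(0,2*np.pi,73)
def circ(r,y,z,q): 
    P=np.array([pj(np.array([r*np.cos(t),y,z+r*np.sin(t)])+q) for t in th]); return [P[:,0].min(),P[:,0].max(),P[:,1].min(),P[:,1].max()]
px=lambda u,v:(u/2.5+219.7,v/2.5+169.7)
obs=np.r_[px(124,51),px(377,51),px(221,0)[0],px(275,0)[0],px(0,84)[1],px(0,133)[1],px(103,0)[0],px(398,0)[0],px(0,318)[1],px(0,574)[1]]
def f(q): 
    return np.r_[pj(np.array([-.024,-.008,.048])+q),pj(np.array([.024,-.008,.048])+q),circ(.005,-.008,.036,q),circ(.021,-.064,0,q)]-obs
r=least_squares(f,[0,.02,0],loss='soft_l1');print(r.x,f(r.x).round(1))
E
```

```text
[-0.00027353  0.02642547  0.00050999] [-0.9 -0.2  0.1 -0.2  1.   0.2  1.3  2.1 -0.8  0.4 -1.1 -0.2]
```

>>> carry_out([
  [[0.0193,-0.005,0.0209],[0,-2.9,0],0.038],
  [[0.0204,-0.005,0.02],[0,-2.8,0],0.038],
  [[0.0213,-0.005,0.019],[0,-2.9,0],0.038],
  [[0.0223,-0.005,0.0178],[0,-2.9,0],0.038],
  [[0.0231,-0.004,0.0166],[0,-2.8,0],0.038],
  [[0.024,-0.003,0.0155],[0,-2.9,0],0.038],
  [[0.0246,-0.002,0.0143],[0,-2.9,0],0.038],
  [[0.0253,0,0.013],[0,-2.8,0],0.038],
])

```text
time_s: 17.95
position: [0.6016, 0.0412, 0.2266]
tool_rot: [[-0.049, -0.002, 0.999], [-0.999, 0.0, -0.049], [-0.0, -1.0, -0.002]]
ft_force: [-0.3, 0.4, -1.6]
grip_width: 0.0452
```

>>> carry_out([
  [[0.026,0,0.0118],[0,-2.9,0],0.038],
  [[0,0.01,0],[0,0,0],0.038],
  [[0,0.015,0],[0,0,0],0.038],
  [[0,0,0],[0,0,0],0.038],
  [[0,0,0],[0,0,0],0.038],
])

```text
time_s: 18.58
position: [0.6119, 0.0161, 0.2029]
tool_rot: [[0.001, 0.0, 1.0], [-1.0, 0.0, 0.001], [-0.0, -1.0, 0.0]]
ft_force: [0.4, -1.4, -2.2]
grip_width: 0.0447
```

```bash
python3 v.py c1
```

```text
18.575 [0.6119 0.0161 0.2029] [[0.001, 0.0, 1.0], [-1.0, 0.0, 0.001], [-0.0, -1.0, 0.0]] [ 0.4 -1.4 -2.2] 0.0447
[268 174] [282 193]
```

View pics/c1w.png

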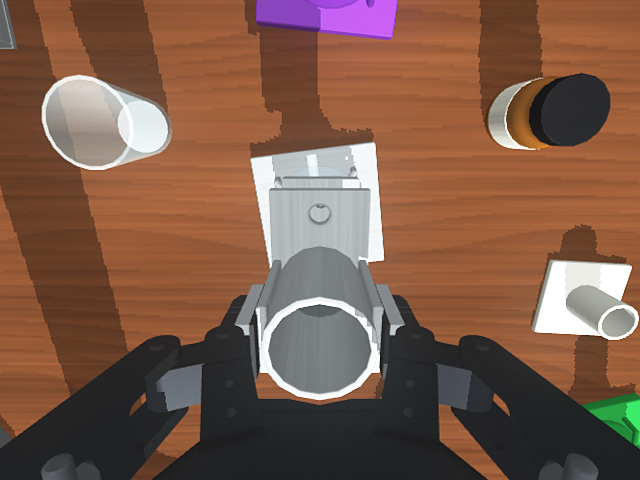

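View pics/c1.png

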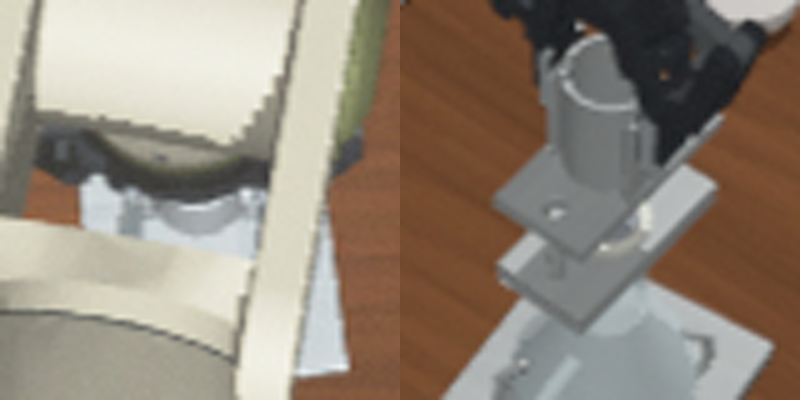

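```bash
python3 - <<'E'
from h import *
im=cv2.imread("pics/c1w.png"); cv2.imwrite("pics/c1z.png",cv2.resize(im[165:240,262:378],None,fx=6.5,fy=6.5,interpolation=cv2.INTER_CUBIC))
s=env.observe();w=env.get_image("wrist");print(s["position"])
for z in (.156,.136):
  print(z,proj([.6116+.036,.0150,z],w,s),proj([.6127+.036,.0155,z],w,s))
print(proj([.6116+.048,.0150+.024,.136],w,s),proj([.6116+.048,.0150-.024,.136],w,s))
E
```

```text
[0.61210867 0.01581676 0.20332525]
0.156 [[320.92992656 205.48640746]] [[320.03975103 203.55272314]]
0.136 [[320.7753198  199.16830948]] [[319.96581136 197.40100364]]
[[281.27704564 179.61224899]] [[360.31314269 179.58509325]]
```

View pics/c1z.png

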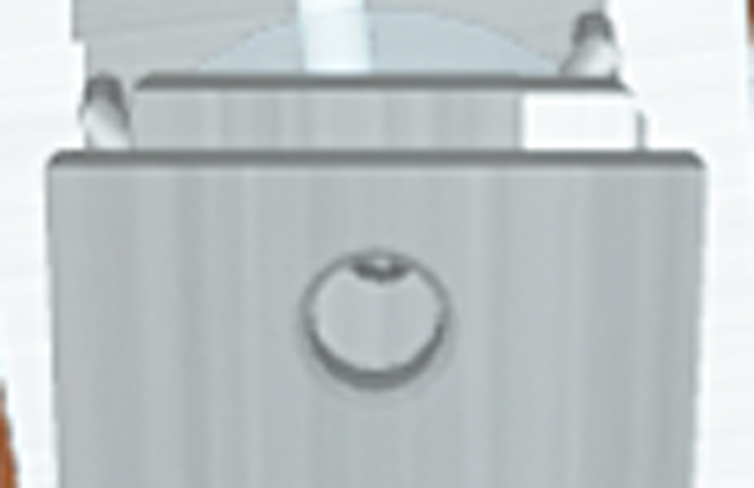

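>>> carry_out([
  [[0.0007,0.006,-0.001],[0,0,0],0.038],
  [[0,0.006,0],[0,0,0],0.038],
  [[0,0.005,0],[0,0,0],0.038],
  [[0,0,0],[0,0,0],0.038],
  [[0,0,0],[0,0,0],0.038],
])

```text
time_s: 19.4
position: [0.6111, 0.0148, 0.1859]
tool_rot: [[-0.0, 0.0, 1.0], [-1.0, -0.0, -0.0], [0.0, -1.0, 0.0]]
ft_force: [-0.5, 0.2, -1.9]
grip_width: 0.0447
```

```bash
python3 v.py c2; python3 - <<'E'
from h import *
im=cv2.imread("pics/c2w.png"); a=cv2.resize(im[165:240,262:378],None,fx=6.5,fy=6.5,interpolation=cv2.INTER_CUBIC)
cv2.imwrite("pics/c2z.png",a)
s=env.observe();w=env.get_image("wrist");print(s["position"])
print(proj([.6116+.036,.0150,.156],w,s))
E
```

```text
19.4 [0.6111 0.0148 0.1859] [[-0.0, 0.0, 1.0], [-1.0, -0.0, -0.0], [0.0, -1.0, 0.0]] [-0.5  0.2 -1.9] 0.0447
[268 174] [282 193]
[0.61107932 0.01482089 0.18602903]
[[319.12885991 210.07356032]]
```

View pics/c2z.png

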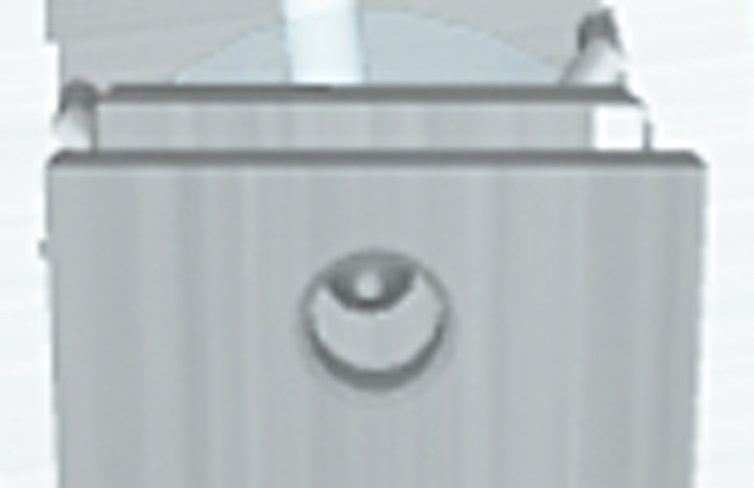

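View pics/c2.png

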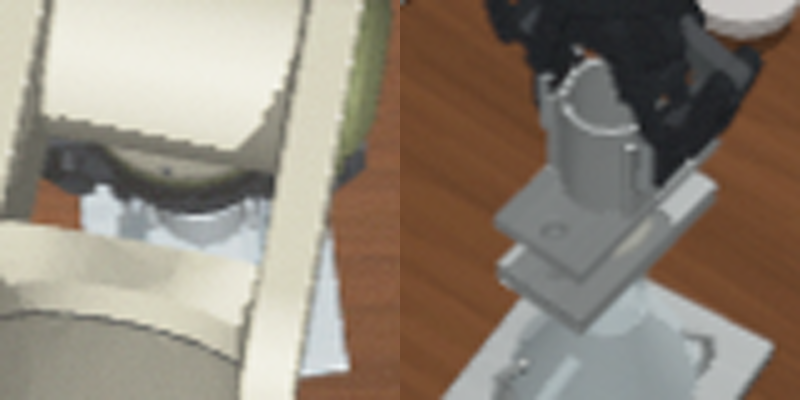

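```bash
python3 - <<'E'
from h import *
w=env.get_image("wrist"); T=np.array(w["tool_from_camera"]); k=K(w)
def bt(uv,y):
    d=T[:3,:3]@np.linalg.inv(k)@np.array([*uv,1.]); o=T[:3,3]; return o+d*(y-o[1])/d[1]
def rep(n,uv,tcp,z):
    for b in (0,.0026):
        X=bt(uv,tcp[2]-z+b); print(n,b,"tool",(X*1000).round(2),"world x",round(tcp[0]+X[2],4),"y",round(tcp[1]-X[0],4))
q=lambda u,v:(u/6.5+262-.42,v/6.5+165-.42)
rep("c2 tip",q(369,282),(.6111,.0148,.1859),.156)
rep("c1 tip",q(381,265),(.6119,.0159,.2031),.156)
# plate far corners top face
rep("c2 cornL",q(100,103),(.6111,.0148,.1859),.136);rep("c2 cornR",q(645,103),(.6111,.0148,.1859),.136)
rep("c1 cornL",q(137,90),(.6119,.0159,.2031),.136);rep("c1 cornR",q(635,90),(.6119,.0159,.2031),.136)
rep("a4 tipfar",(345/7+270-.43,172/7+85-.43),(.5598,.0156,.212),.156)
rep("a4 tipnear",(347/7+270-.43,428/7+175-.43),(.5598,.0156,.212),.156)
# hole center at top (8 above underside): TCPz-undersidez=.0238 
for b in(0,.0026): print("hole",b,(bt(q(376,315),.0158+b)*1000).round(2), "flange corners",(bt(q(47,166),.0158+b)*1000).round(2),(bt(q(706,166),.0158+b)*1000).round(2))
E
```

```text
c2 tip 0 tool [-0.58 29.9  37.64] world x 0.6487 y 0.0154
c2 tip 0.0026 tool [-0.59 32.5  37.1 ] world x 0.6482 y 0.0154
c1 tip 0 tool [ 0.41 47.1  35.58] world x 0.6475 y 0.0155
c1 tip 0.0026 tool [ 0.42 49.7  35.06] world x 0.647 y 0.0155
c2 cornL 0 tool [-23.67  49.9   49.13] world x 0.6602 y 0.0385
c2 cornL 0.0026 tool [-23.99  52.5   48.81] world x 0.6599 y 0.0388
c2 cornR 0 tool [23.04 49.9  49.1 ] world x 0.6602 y -0.0082
c2 cornR 0.0026 tool [23.35 52.5  48.77] world x 0.6599 y -0.0085
c1 cornL 0 tool [-22.29  67.1   48.18] world x 0.6601 y 0.0382
c1 cornL 0.0026 tool [-22.57  69.7   47.88] world x 0.6598 y 0.0385
c1 cornR 0 tool [24.14 67.1  48.15] world x 0.6601 y -0.0082
c1 cornR 0.0026 tool [24.44 69.7  47.84] world x 0.6597 y -0.0085
a4 tipfar 0 tool [-0.3  56.   86.82] world x 0.6466 y 0.0159
a4 tipfar 0.0026 tool [-0.31 58.6  87.  ] world x 0.6468 y 0.0159
a4 tipnear 0 tool [-0.2  56.   15.25] world x 0.575 y 0.0158
a4 tipnear 0.0026 tool [-0.2  58.6  14.49] world x 0.5743 y 0.0158
hole 0 [-3.000e-02  1.580e+01  3.811e+01] flange corners [-23.4   15.8   48.94] [23.41 15.8  48.91]
hole 0.0026 [-3.000e-02  1.840e+01  3.754e+01] flange corners [-23.78  18.4   48.55] [23.8  18.4  48.51]
```

>>> carry_out([
  [[-0.0004,0.003,0],[0,0,0],0.038],
  [[0,0.003,0],[0,0,0],0.038],
  [[0,0.003,0],[0,0,0],0.038],
  [[0,0.002,0],[0,0,0],0.038],
  [[0,0,0],[0,0,0],0.038],
])

```text
time_s: 20.27
position: [0.611, 0.0152, 0.1746]
tool_rot: [[-0.0, -0.0, 1.0], [-1.0, 0.0, -0.0], [-0.0, -1.0, -0.0]]
ft_force: [0.2, -0.4, -1.5]
grip_width: 0.0447
```

```bash
python3 v.py c3; python3 - <<'E'
from h import *
im=cv2.imread("pics/c3w.png"); a=cv2.resize(im[165:240,262:378],None,fx=6.5,fy=6.5,interpolation=cv2.INTER_CUBIC)
cv2.imwrite("pics/c3z.png",a)
E
```

```text
20.275 [0.611  0.0152 0.1746] [[-0.0, -0.0, 1.0], [-1.0, 0.0, -0.0], [-0.0, -1.0, -0.0]] [ 0.2 -0.4 -1.5] 0.0447
[268 174] [282 193]
```

View pics/c3z.png

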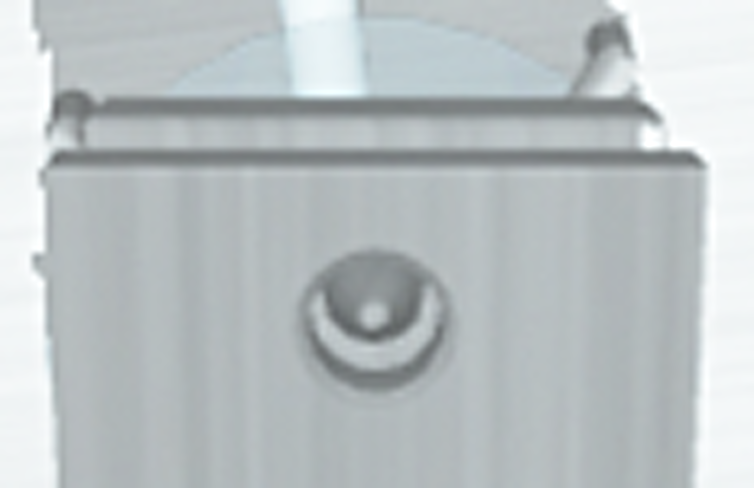

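>>> carry_out([
  [[0,0.002,0],[0,0,0],0.038],
  [[0,0.002,0],[0,0,0],0.038],
  [[0,0.002,0],[0,0,0],0.038],
  [[0,0,0],[0,0,0],0.038],
])

```text
time_s: 20.92
position: [0.6109, 0.0152, 0.1686]
tool_rot: [[-0.0, -0.0, 1.0], [-1.0, 0.0, -0.0], [-0.0, -1.0, -0.0]]
ft_force: [-0.3, 0.4, -2.0]
grip_width: 0.0446
```

>>> carry_out([
  [[0,0.002,0],[0,0,0],0.038],
  [[0,0.002,0],[0,0,0],0.038],
  [[0,0,0],[0,0,0],0.038],
])

```text
time_s: 21.3
position: [0.611, 0.0152, 0.165]
tool_rot: [[0.0, 0.0, 1.0], [-1.0, -0.0, 0.0], [0.0, -1.0, 0.0]]
ft_force: [-0.5, 0.5, 0.3]
grip_width: 0.0448
```

>>> carry_out([
  [[0,0.001,0],[0,0,0],0.038],
  [[0,0.001,0],[0,0,0],0.038],
  [[0,0,0],[0,0,0],0.038],
])

```text
time_s: 21.68
position: [0.6111, 0.0152, 0.1631]
tool_rot: [[-0.0, 0.001, 1.0], [-1.0, -0.0, -0.0], [0.0, -1.0, 0.001]]
ft_force: [-2.1, 0.5, 3.9]
grip_width: 0.0449
```

>>> carry_out([
  [[0,0.001,0],[0,0,0],0.038],
  [[0,0.001,0],[0,0,0],0.038],
  [[0,0,0],[0,0,0],0.038],
])

```text
time_s: 22.05
position: [0.6111, 0.0152, 0.1612]
tool_rot: [[-0.0, 0.001, 1.0], [-1.0, -0.0, -0.0], [0.0, -1.0, 0.001]]
ft_force: [-3.3, 0.2, 6.3]
grip_width: 0.0449
```

>>> carry_out([
  [[0,0.0007,0],[0,0,0],0.038],
  [[0,0,0],[0,0,0],0.038],
])

```text
time_s: 22.3
position: [0.6111, 0.0152, 0.161]
tool_rot: [[0.0, 0.001, 1.0], [-1.0, -0.0, 0.0], [0.0, -1.0, 0.001]]
ft_force: [-3.0, -0.3, 9.0]
grip_width: 0.0448
```

>>> carry_out([
  [[0,0.0007,0],[0,0,0],0.038],
  [[0,0,0],[0,0,0],0.038],
])

```text
time_s: 22.55
position: [0.6112, 0.0152, 0.161]
tool_rot: [[0.0, 0.002, 1.0], [-1.0, -0.0, 0.0], [0.0, -1.0, 0.002]]
ft_force: [-4.6, -0.4, 13.2]
grip_width: 0.0446
```

```bash
python3 v.py d1; python3 - <<'E'
from h import *
s=env.observe();print(s["ft_force"],s["wrist_torque"])
c=env.get_image("scene"); cv2.imwrite("pics/d1s.png",cv2.resize(c["image"][205:275,285:365,::-1],None,fx=8,fy=8,interpolation=cv2.INTER_CUBIC))
im=cv2.imread("pics/d1w.png"); cv2.imwrite("pics/d1z.png",cv2.resize(im[165:240,262:378],None,fx=6.5,fy=6.5,interpolation=cv2.INTER_CUBIC))
E
```

```text
22.55 [0.6112 0.0152 0.161 ] [[0.0, 0.002, 1.0], [-1.0, -0.0, 0.0], [0.0, -1.0, 0.002]] [-4.6 -0.4 13.2] 0.0446
[268 174] [282 193]
[-4.0870591   1.10677602 12.94796672] [0.14646811 0.83745168 0.00573391]
```

View pics/d1s.png

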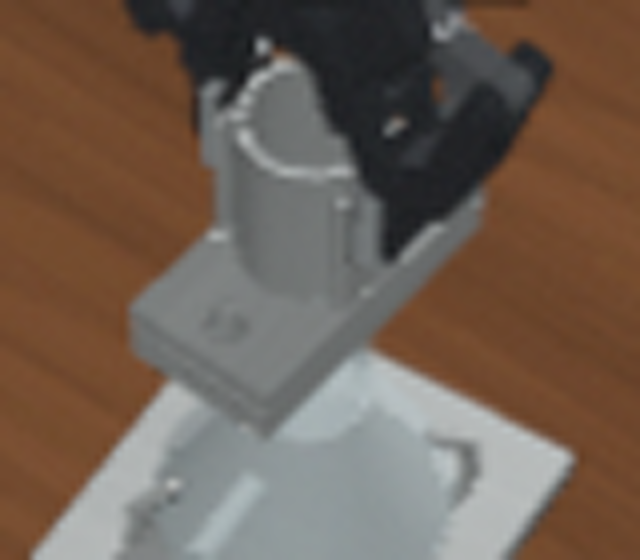

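View pics/d1z.png

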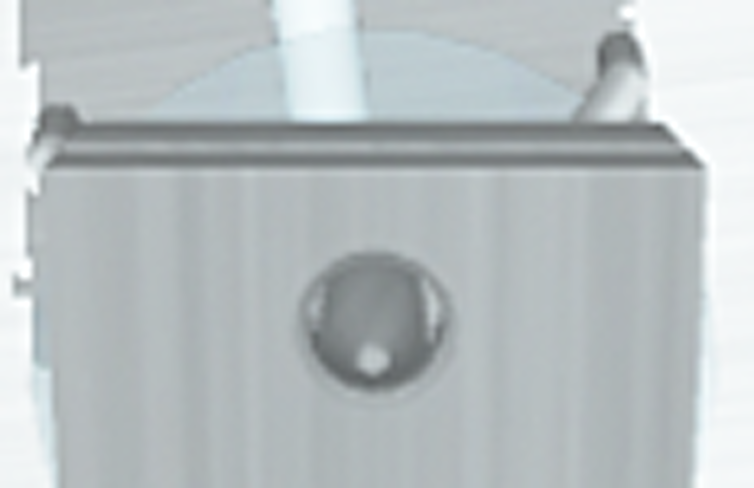

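>>> carry_out([
  [[0,0.0008,0],[0,0,0],0.038],
  [[0,0,0],[0,0,0],0.038],
  [[0,0,0],[0,0,0],0.038],
])

```text
time_s: 23.12
position: [0.6112, 0.0152, 0.161]
tool_rot: [[0.0, 0.003, 1.0], [-1.0, -0.001, 0.0], [0.001, -1.0, 0.003]]
ft_force: [-5.8, 1.3, 18.3]
grip_width: 0.0453
```

```bash
python3 v.py d2; python3 - <<'E'
from h import *
s=env.observe();print(s["ft_force"],s["wrist_torque"])
w=env.get_image("wrist"); M=np.linalg.inv(np.array(w["tool_from_camera"])); k=K(w)
def pj(X): c=M[:3,:3]@X+M[:3,3]; u=k@c; return u[:2]/u[2]
for dz in (0,.001):
  print(dz,[round((pj(np.array([0,y,.0485+(dz if i>1 else 0)]))[1]-165+.42)*6.5) for i,y in enumerate((.0184,.0264,.0264,.0404))])
print("gap4",[round((pj(np.array([0,y,.0485]))[1]-165+.42)*6.5) for i,y in enumerate((.0304,.0444))])
im=cv2.imread("pics/d2w.png"); cv2.imwrite("pics/d2z.png",cv2.resize(im[175:200,262:322],None,fx=13,fy=13,interpolation=cv2.INTER_NEAREST))
E
```

```text
23.125 [0.6112 0.0152 0.161 ] [[0.0, 0.003, 1.0], [-1.0, -0.001, 0.0], [0.001, -1.0, 0.003]] [-5.8  1.3 18.3] 0.0453
[268 174] [282 193]
[-6.18881655 -0.03893491 18.35056228] [0.21603153 1.18793029 0.02465376]
0 [166, 150, 150, 125]
0.001 [166, 150, 137, 113]
gap4 [143, 119]
```

View pics/d2z.png

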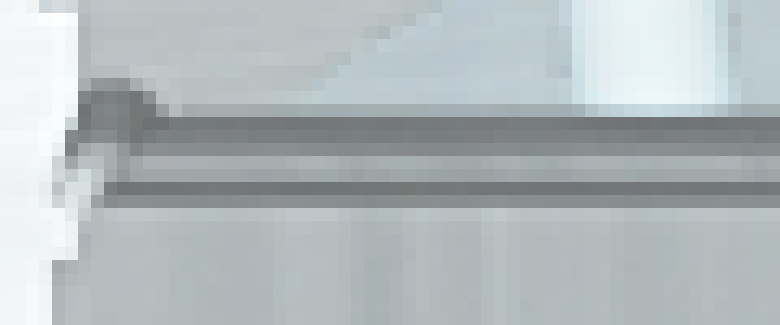

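View pics/d2w.png

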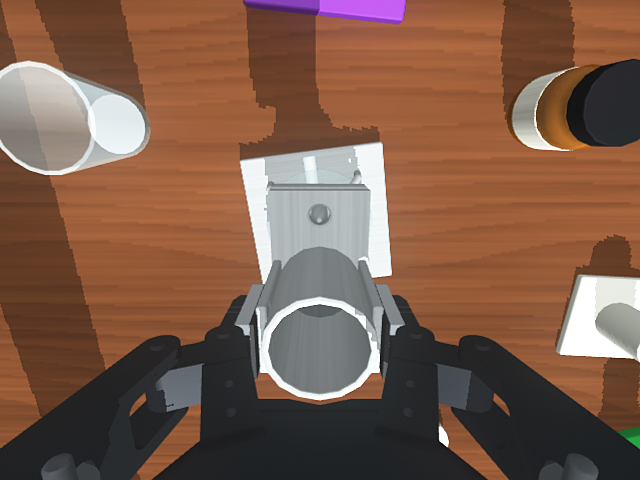

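>>> carry_out([
  [[0,0,-0.0008],[-0.2,0,0],0.038],
  [[0,0,0],[0,0,0],0.038],
  [[0,0,0],[0,0,0],0.038],
])

```text
time_s: 23.7
position: [0.6111, 0.0152, 0.1609]
tool_rot: [[0.0, 0.001, 1.0], [-1.0, -0.001, 0.0], [0.001, -1.0, 0.001]]
ft_force: [-3.0, 1.0, 16.1]
grip_width: 0.045
```

```bash
python3 - <<'E'
from h import *
s=env.observe();print(s["position"],s["tool_rot"].round(4).tolist(),s["ft_force"],s["wrist_torque"])
E
```

```text
[0.61111533 0.01523037 0.16094334] [[0.0001, 0.001, 1.0], [-1.0, -0.0005, 0.0001], [0.0005, -1.0, 0.001]] [-2.99926653  1.02071509 16.10457224] [ 0.18437724  0.52311307 -0.03630623]
```

>>> carry_out([
  [[0,0.0012,-0.0008],[-0.15,0,0],0.038],
  [[0,0,0],[0,0,0],0.038],
  [[0,0,0],[0,0,0],0.038],
])

```text
time_s: 24.08
position: [0.6111, 0.0152, 0.1609]
tool_rot: [[0.0, 0.001, 1.0], [-1.0, -0.001, 0.0], [0.001, -1.0, 0.001]]
ft_force: [-3.2, 2.0, 21.4]
grip_width: 0.0445
```

```bash
python3 v.py d3; python3 - <<'E'
from h import *
s=env.observe();print(s["position"],s["tool_rot"].round(4).tolist(),s["ft_force"],s["wrist_torque"])
c=env.get_image("scene"); cv2.imwrite("pics/d3s.png",cv2.resize(c["image"][215:275,290:360,::-1],None,fx=9,fy=9,interpolation=cv2.INTER_CUBIC))
im=cv2.imread("pics/d3w.png"); cv2.imwrite("pics/d3z.png",cv2.resize(im[165:240,262:378],None,fx=6.5,fy=6.5,interpolation=cv2.INTER_CUBIC))
E
```

```text
24.075 [0.6111 0.0152 0.1609] [[0.0, 0.001, 1.0], [-1.0, -0.001, 0.0], [0.001, -1.0, 0.001]] [-3.2  2.  21.4] 0.0445
[268 174] [282 193]
[0.61107008 0.01521078 0.16093085] [[0.0, 0.0014, 1.0], [-1.0, -0.0007, 0.0], [0.0007, -1.0, 0.0014]] [-1.63764673  0.70437615 22.42170023] [ 0.34168982  0.42083992 -0.05131193]
```

View pics/d3s.png

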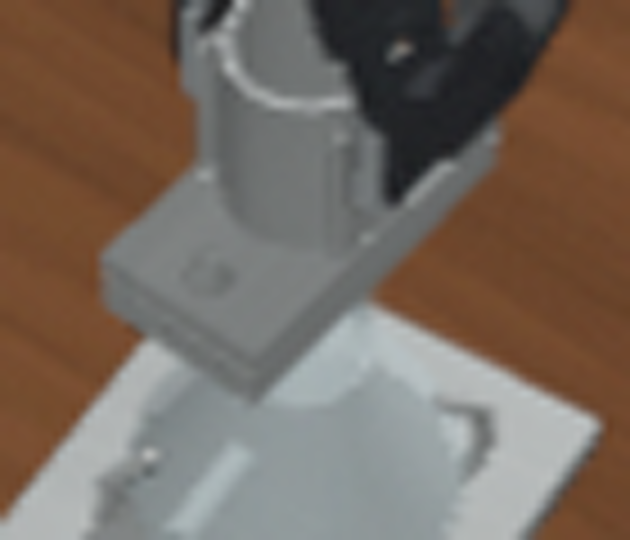

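View pics/d3z.png

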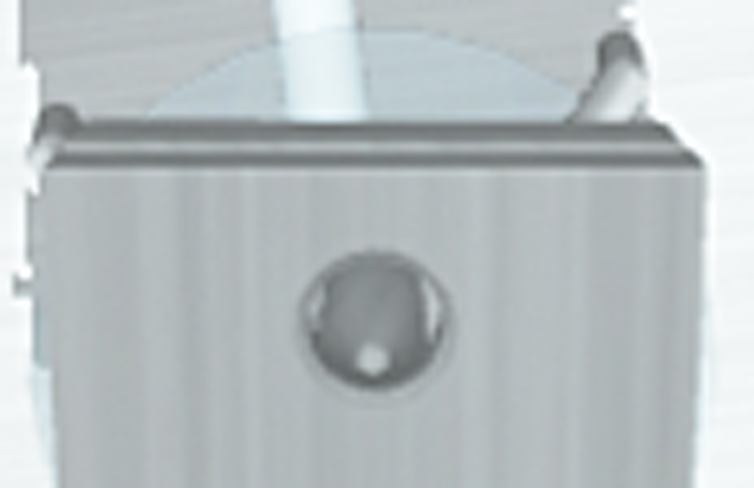

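```bash
python3 - <<'E'
from h import *
w=env.get_image("wrist"); M=np.linalg.inv(np.array(w["tool_from_camera"])); k=K(w)
def pj(X): c=M[:3,:3]@X+M[:3,3]; u=k@c; return u[:2]/u[2]
for g in (0,.0012,.004):
  for z in (.036,.0365,.037,.0375): print(g,z,((pj(np.array([-.0003,.0064+g,z]))-[262,165]+.42)*6.5).round())
# gap via scene: project corner edges at near end
c=env.get_image("scene")
for z in (.144,.136,.122): print(z,((proj([.6116-.048,.0152+.024,z],c)[0]-[290,215]+.5)*9).round(),((proj([.6116-.048,.0152-.024,z],c)[0]-[290,215]+.5)*9).round(),((proj([.6116+.048,.0152+.024,z],c)[0]-[290,215]+.5)*9).round())
E
```

```text
0 0.036 [372. 375.]
0 0.0365 [372. 368.]
0 0.037 [372. 361.]
0 0.0375 [372. 354.]
0.0012 0.036 [372. 371.]
0.0012 0.0365 [372. 364.]
0.0012 0.037 [372. 357.]
0.0012 0.0375 [372. 350.]
0.004 0.036 [372. 361.]
0.004 0.0365 [372. 354.]
0.004 0.037 [372. 347.]
0.004 0.0375 [372. 340.]
0.144 [496. 115.] [345.  18.] [249. 362.]
0.136 [494. 135.] [345.  38.] [249. 381.]
0.122 [492. 168.] [344.  72.] [249. 413.]
```

```bash
python3 - <<'E'
from h import *
print(env.close_job()); s=env.observe(); print(s["time_s"],s["position"],s["ft_force"],s["grip_width"])
E
```

```text
the job is handed in; nothing more can be done
None
the job is handed in; nothing more can be done
```

The job is done and handed in at about 24 s. The stopper of the lower half is in the flask neck and released. The upper half is on both dowels and pressed shut, with the cup still gripped.

**What the last checks showed**
- **Seating in the flask:** first contact came at 0.1078 m, which puts the plate's underside on the rim (122 mm). The picture after release showed the plate lying level.
- **Dowels:** the far dowel showed through its hole, well centred on the way down, with no side force until the disc was reached.
- **Plates meeting:** the upward force rose like a spring over about 4 mm of travel. It then hit a hard stop: the tool stayed at 0.1609 m while the push went from about 9 to 22 N. The scene picture showed no gap.
- **Final state:** it is holding at about 22 N with the grip set to 90 N.

**What disagreed**
- **Stop height:** it came about 1.2 mm higher than I worked out from the grasp. I judged the pair shut from the force rise and the hard stop.
- **Far end in the wrist picture:** it shows a thin strip of the lower plate, about 1 mm. I took this for a sideways offset within the hole play, not a gap.
- **Side force and tilt:** pressing built up about 6 N of side force and a 0.003 rad tilt. I reduced these to about 2–3 N and 0.001 rad.
- **Bystanders:** I saw none move in the pictures, but I did not measure their positions at the end.

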